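# Fetch the heat sink from behind the containers

## Robot

A 7-joint arm with a two-finger parallel gripper is mounted at the origin on the work surface. World frame = base frame: x ahead of the robot, y to its left, z up, the work surface at z = 0. Lengths are in mm, angles in rad, forces in N, time in s.
With the tool pointing down it reaches from about 425 to 875 mm from the base axis. Payload 4.7 kg.
Tool frame: the origin (TCP) lies at the very end of the fingers, on their centre line; the grasp point (between the pads) lies 19 mm behind it; z points along the fingers, y is the line along which they close (so a half turn about z gives the same grasp; the last joint's range is limited). The gripper opens to 85 mm and grips with 20 to 120 N. Pads are 22 mm wide; open, the fingers measure 114 mm over their backs; the gripper's body (76 mm by 85 mm) begins 54 mm behind the grasp point. The pads swing forward as they close: fully open they stand 13 mm farther back than shut.
Start: joints at [1.238, 0.321, -0.07, 1.45, 0.023, 1.371, -0.057], TCP at [220.91, -611.329, 231.349] pointing down, gripper open.
Joint ranges: [-2.86, 2.86], [-0.3, 2.09], [-1.38, 1.24], [0.06, 2.45], [-1.56, 4.7], [0.09, 2.05], [-2.69, 2.69]. Speed limits (rad/s): [2.57, 2.57, 3.14, 3.14, 3.14, 3.14, 3.14].

## Interface

Orientations are given as a rotation vector (axis times angle).
In Python, from workcell import arm gives the robot as it stands.
- The arm moves only by the shell command python3 -m handwheel 'ROWS' [OPENING] [FORCE]. ROWS is JSON, a list of rows, each an object of numbers: "x", "y", "z": the shift along the tool's x, y, z in m; "rx", "ry", "rz": the turn, a rotation vector about the tool's x, y, z in rad. A call has 1 to 20 rows; each row is the pose to reach, as a shift and turn from the pose commanded when the call began, along the tool's axes at that moment; what a row does not reach only later rows make up. A row lasts 1/10 s, in which the tool goes at most 50 mm and 8.59 degrees, less where a joint would pass 70% of its speed; a pose out of reach is approached as far as the arm can. A call with a gripper value outside its range is refused whole. OPENING is the closure, from 0 (fully open) to 1 (shut), set as the call begins (- or left out, the last holds). The fingers move at their own pace and stop on an object; FORCE is the grip in N (left out, the last holds). Time passes only in rows, so rows that repeat a pose let the fingers close. It gives the time, the measured TCP pose, the force, the opening and the grip force at its end, in the units of the state.
- arm.read_state(): the state, without advancing time (a new reading comes with each control period).
- arm.read_camera(name): name is "scene" or "top" or "wrist"; returns a dict with "color" (420x560x3 uint8, red, green, blue), "fx", "fy", "cx", "cy" (pixels), "extrinsics" (4x4, takes a point from world to camera coordinates). Camera axes: x right, y up, looking along -z (the intrinsics and any distortion apply to the point x, -y, -z); pixel columns grow to the right and rows downward; lengths in mm; the calibration is good to about 2 mm. A picture is of the moment at which its call begins. There is no depth.
- arm.finish_job(): hands the job in; it is judged then, once.
The state is a dict: "t": time; "qpos": joint angles; "qd": joint speeds; "joint_efforts": joint torques, N m; "tool_pos": TCP position; "orientation": TCP orientation; "ft_force": force on the tool from outside, world axes, zero at the start; "ft_torque": the same for the moment, N m; "opening": opening from 0.0 (shut) to 1.0 (fully open); "grasp_force": force on a finger pad.
Only numpy, scipy, OpenCV 4.12 (cv2) and the standard library are available. Lean on these libraries where they do the work, as an engineer would, in place of code of your own. Each camera call takes 0.05 s, during which the arm holds its last target. There are 200 camera calls.

## Task

The finned heat sink stands at the back of the black caddy, hemmed in by a bottle, a can and a jar. First stand all three containers in the aluminium side tray, then set the heat sink flat, centred and square on the bare chip of the circuit board, and finally put each container back on the very place in the caddy where it stood. Keep the containers upright and leave the reel and the cutters where they lie.

Things in the scene. Friction and masses are not known exactly. Their poses are not given: they have to be found in the camera images.
- heatsink: square aluminium heat sink with seven upright fins, 40 x 40 mm, 30 mm tall, about 90 g; may be gripped across either pair of sides (both act as flat walls). Origin: centre of its underside; z up, fins run along its x. It starts in the caddy about 9 mm in front of the 34 mm high back wall, with gaps of some 12 to 20 mm to the containers; with them gone, grip along the caddy's y.
- bottle: white round plastic bottle with a narrow neck and small black cap; body 44 mm diameter, straight up to 72 mm, cap 23 mm diameter, 100 mm tall in all, about 130 g. Origin: centre of its underside; z up. Which of the three marked places in the caddy it starts on varies.
- can: aluminium round can, 50 mm diameter, straight up to 88 mm, domed white cap above, 108 mm tall in all, about 200 g. Origin: centre of its underside; z up. Its starting place varies likewise.
- jar: wide dark brown round jar with a flat black lid as wide as itself, 55 mm diameter, 90 mm tall, about 220 g. Origin: centre of its underside; z up. Its starting place varies likewise.
- caddy: black tray, 140 mm (x) by 190 mm (y), fixed, floor 6 mm above the table, rims 12 mm high, back wall (+x) 34 mm high. Origin: centre of its underside; x points to the back wall. Grey rings, 57 mm across, mark the three containers' places, at (-26, 0), (18, 60) and (18, -60) mm from the origin along x and y; the heat sink starts near (36, 0).
- tray: shallow aluminium tray, the side area, fixed: 260 mm (x) by 130 mm (y), rim 12 mm high, walls 4 mm, inner floor 4 mm above the table. Origin: centre of its underside. It lies to the left or the right of the caddy.
- chip (a point): top centre of the bare square chip (36 x 36 mm, 4 mm thick, silvery top) amid the green circuit board, 16 mm above the table; x and y along the board's sides, z up. The board is 160 mm (x) by 130 mm (y), fixed; its connectors, up to 22 mm above the table, line both short edges, 65 mm or more from the chip's centre. Lies left or right of the caddy.
- reel: small flat yellow reel of braid, 60 mm diameter, 12 mm tall, lying on the table between robot and caddy; a bystander. Origin: centre of its underside.
- cutters: side cutters with black handles, about 125 mm long, 12 mm tall, lying on the table between robot and caddy; a bystander. Origin: middle of the tool, on the table; jaws along +x.
There are look-alikes about, which are no part of the job. Of the things that look like the heatsink, the middle-sized one is meant.

How it is judged:
By the outcome, as a careful person would: the job done as asked, in the order asked, and still so for the second after the job is handed in, with the robot touching nothing.
It also fails if it takes over 144 s, if anything falls off the work surface, if the arm or the gripper's body presses on something with over 40 N, if the wrist force passes 120 N, or if a joint passes its speed limit or range.

## Working session

There is one attempt and no reset: what is moved stays moved. The work goes in short steps, Python scripts to look and compute and a shell command to move; the robot and the scene stay as the last step left them, time stands still between calls to the robot, and variables do not carry over. Pictures are saved under pics/ and viewed, at most 14 in all, crops included, and the job is handed in when it is done.

```bash
ls; mkdir -p pics; python3 - <<'E'
from workcell import arm
import cv2,numpy as np,pickle
for n in("scene","top"):
    c=arm.read_camera(n);pickle.dump(c,open(f"{n}0.pkl","wb"))
    cv2.imwrite(f"pics/{n}0.png",cv2.cvtColor(c["color"],cv2.COLOR_RGB2BGR))
    print(n,{k:(v if k!="extrinsics" else np.round(v,4).tolist()) for k,v in c.items() if k!="color"})
print(arm.read_state())
E
```

```text
pics
scene {'fx': 499.33943726027854, 'fy': 499.33943726027854, 'cx': 284.63358797212817, 'cy': 208.32115737325384, 'extrinsics': [[0.7588, 0.6513, 0.0099, -427.1604], [-0.422, 0.48, 0.7691, 210.9988], [0.4962, -0.5877, 0.6391, -1258.5161], [0.0, 0.0, 0.0, 1.0]]}
top {'fx': 517.83249489121, 'fy': 517.83249489121, 'cx': 271.786449220481, 'cy': 205.48962799419553, 'extrinsics': [[-0.0057, -0.9999, 0.0103, -11.9937], [0.9925, -0.0044, 0.1221, -578.1503], [-0.1221, 0.0109, 0.9925, -1165.2897], [0.0, 0.0, 0.0, 1.0]]}
{'t': 0.1, 'qpos': array([ 1.23808791,  0.32174023, -0.07009082,  1.45155957,  0.02259181,
        1.37078143, -0.05690401]), 'qd': array([ 0.00057542, -0.00334206, -0.00040309, -0.00121557,  0.00078134,
       -0.0001786 , -0.00188992]), 'joint_efforts': array([-6.63617047e-04, -4.94880760e+01, -3.84168690e-01, -3.15209877e+01,
        1.30015079e-02,  7.47020968e-03,  7.53386388e-06]), 'tool_pos': array([ 220.73292145, -610.86504508,  230.33522279]), 'orientation': array([-3.09283589e+00, -5.41796510e-01,  5.88517521e-04]), 'ft_force': array([ 0.34597576, -0.26996568, -0.05248677]), 'ft_torque': array([-0.01344398,  0.02405004,  0.0358618 ]), 'grasp_force': 0.0, 'opening': 1.0016321496869784}
```

View pics/top0.png

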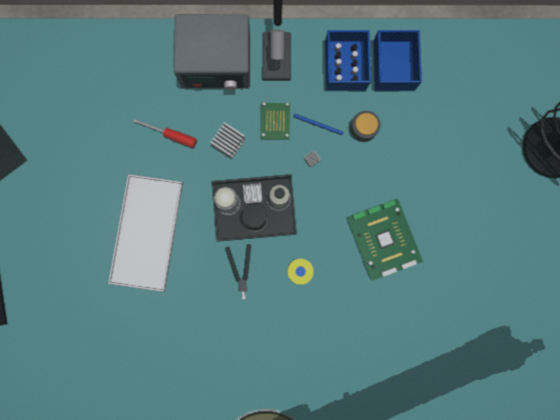

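View pics/scene0.png

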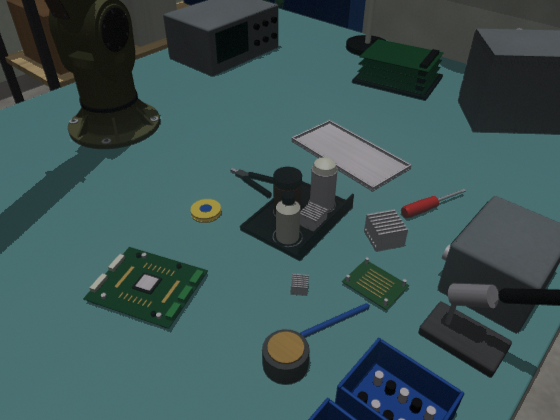

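The top view has robot +x up and +y left. Three things look like the heat sink: a large one at (228,140), a small one at (312,158), and one in the caddy at (253,193). The one in the caddy fits: it is middle-sized and stands between bottle/can/jar at the back wall. The tray is on the left at (146,233) and the board on the right with its chip at (385,239). I'll confirm in an enlarged crop.

```bash
cat > h.py <<'E'
import numpy as np,cv2,pickle
def load(n): return pickle.load(open(n+".pkl","rb"))
def ray(c,u,v):
    E=c["extrinsics"];R=E[:3,:3];o=-R.T@E[:3,3]
    d=R.T@np.array([(u-c["cx"])/c["fx"],-(v-c["cy"])/c["fy"],-1.]);return o,d
def plane(c,u,v,z):
    o,d=ray(c,u,v);return (o+d*(z-o[2])/d[2])
def proj(c,p):
    E=c["extrinsics"];q=E[:3,:3]@np.asarray(p,float)+E[:3,3]
    return np.array([c["cx"]+c["fx"]*q[0]/-q[2],c["cy"]-c["fy"]*q[1]/-q[2]])
def tri(obs):
    A=np.zeros((3,3));b=np.zeros(3)
    for c,u,v in obs:
        o,d=ray(c,u,v);d=d/np.linalg.norm(d);M=np.eye(3)-np.outer(d,d);A+=M;b+=M@o
    p=np.linalg.solve(A,b);return p,[np.linalg.norm(proj(c,p)-[u,v]) for c,u,v in obs]
def snap(arm,n,f):
    c=arm.read_camera(n);pickle.dump(c,open(f+".pkl","wb"));return c
def crop(c,u0,v0,w,h,s):
    return cv2.resize(cv2.cvtColor(c["color"][v0:v0+h,u0:u0+w],cv2.COLOR_RGB2BGR),None,fx=s,fy=s,interpolation=cv2.INTER_CUBIC)
E
python3 - <<'E'
from h import *
t=load("top0");s=load("scene0")
a=crop(t,205,165,100,75,4);b=crop(s,235,145,130,112,3.077)[:300,:400]
c=crop(t,340,195,90,68,4.45)[:300,:400];d=crop(t,100,165,100,75*2-20,2.3)[:299]
f=lambda im:cv2.copyMakeBorder(im,0,300-im.shape[0],0,400-im.shape[1],0)
cv2.imwrite("pics/comp0.png",cv2.convertScaleAbs(np.vstack([np.hstack([f(a),f(b)]),np.hstack([f(c),f(d)])]),alpha=1.6))
for n,p in dict(caddy=(254,208),tray=(146,233),chip=(385,239),cutters=(242,270),reel=(300,271)).items(): print(n,plane(t,*p,12 if n!="chip" else 16).round())
E
```

```text
caddy [575.  27.  12.]
tray [517. 280.  12.]
chip [ 500. -280.   16.]
cutters [430.  55.  12.]
reel [427. -80.  12.]
```

View pics/comp0.png

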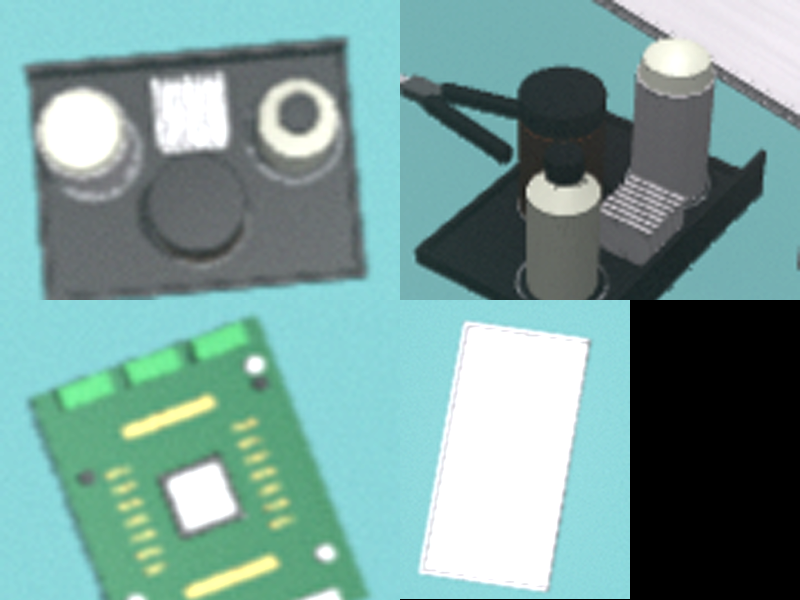

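The crop shows the middle-sized heat sink at the back of the caddy (253,193), the can on the left (+y) place (226,198), the bottle on the right (278,195), and the jar at the front (254,214). The chip is silver at (385,239), and the tray is empty. I'll move over the caddy for a wrist view.

```bash
cat >> h.py <<'E'
from scipy.spatial.transform import Rotation as Ro
def need(arm,pos,head_deg):
    """shift (m) and turn (rad) in tool axes to bring TCP to pos, pointing down, tool x heading head_deg"""
    s=arm.read_state();R=Ro.from_rotvec(s["orientation"])
    T=Ro.from_euler("z",head_deg,degrees=True)*Ro.from_euler("x",180,degrees=True)
    d=R.inv().apply(np.asarray(pos,float)-s["tool_pos"])/1000
    return np.round(d,4),np.round((R.inv()*T).as_rotvec(),4)
E
R='{"x":0.461,"y":-0.514,"z":-0.12,"rz":0.27}'
python3 -m handwheel '[{"x":0.461,"y":-0.514,"z":-0.12,"rz":0.27},{"x":0.461,"y":-0.514,"z":-0.12,"rz":0.27},{"x":0.461,"y":-0.514,"z":-0.12,"rz":0.27},{"x":0.461,"y":-0.514,"z":-0.12,"rz":0.27},{"x":0.461,"y":-0.514,"z":-0.12,"rz":0.27},{"x":0.461,"y":-0.514,"z":-0.12,"rz":0.27},{"x":0.461,"y":-0.514,"z":-0.12,"rz":0.27},{"x":0.461,"y":-0.514,"z":-0.12,"rz":0.27},{"x":0.461,"y":-0.514,"z":-0.12,"rz":0.27},{"x":0.461,"y":-0.514,"z":-0.12,"rz":0.27},{"x":0.461,"y":-0.514,"z":-0.12,"rz":0.27},{"x":0.461,"y":-0.514,"z":-0.12,"rz":0.27},{"x":0.461,"y":-0.514,"z":-0.12,"rz":0.27},{"x":0.461,"y":-0.514,"z":-0.12,"rz":0.27},{"x":0.461,"y":-0.514,"z":-0.12,"rz":0.27},{"x":0.461,"y":-0.514,"z":-0.12,"rz":0.27},{"x":0.461,"y":-0.514,"z":-0.12,"rz":0.27},{"x":0.461,"y":-0.514,"z":-0.12,"rz":0.27},{"x":0.461,"y":-0.514,"z":-0.12,"rz":0.27},{"x":0.461,"y":-0.514,"z":-0.12,"rz":0.27}]' 0
python3 - <<'E'
from workcell import arm
from h import *
c=snap(arm,"wrist","w1");print(c["fx"],c["cx"],c["cy"],c["extrinsics"].round(3).tolist())
E_=c["extrinsics"];print("campos",-E_[:3,:3].T@E_[:3,3],arm.read_state()["tool_pos"],arm.read_state()["orientation"])
cv2.imwrite("pics/w1.png",crop(c,0,0,560,420,1))
E
```

```text
300.432881385024 286.3482796231475 209.55459296666763 [[0.34, -0.94, -0.001, -649.025], [0.904, 0.328, -0.275, 37.229], [0.259, 0.092, 0.961, -379.19], [0.0, 0.0, 0.0, 1.0]]
campos [ 285.4464555  -587.4825931   373.88438129] [ 220.73939366 -610.92185892  230.44299166] [-3.09300547e+00 -5.41837131e-01  5.73008792e-04]schema error: expected keys x, y, z, rx, ry, rz
```

View pics/w1.png

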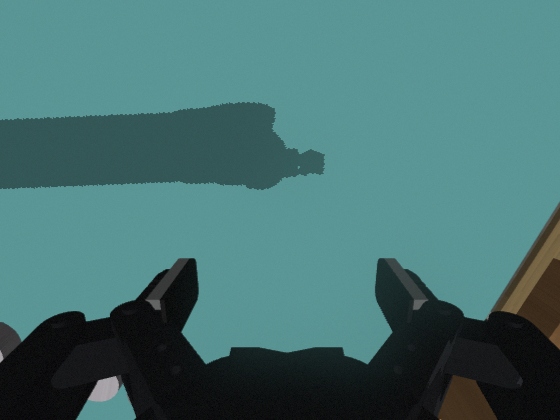

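All six keys are required, so nothing moved; I'll retype the rows.

```bash

python3 -m handwheel '[{"x":0.479,"y":-0.505,"z":-0.1,"rx":0,"ry":0,"rz":0.27},{"x":0.479,"y":-0.505,"z":-0.1,"rx":0,"ry":0,"rz":0.27},{"x":0.479,"y":-0.505,"z":-0.1,"rx":0,"ry":0,"rz":0.27},{"x":0.479,"y":-0.505,"z":-0.1,"rx":0,"ry":0,"rz":0.27},{"x":0.479,"y":-0.505,"z":-0.1,"rx":0,"ry":0,"rz":0.27},{"x":0.479,"y":-0.505,"z":-0.1,"rx":0,"ry":0,"rz":0.27},{"x":0.479,"y":-0.505,"z":-0.1,"rx":0,"ry":0,"rz":0.27},{"x":0.479,"y":-0.505,"z":-0.1,"rx":0,"ry":0,"rz":0.27},{"x":0.479,"y":-0.505,"z":-0.1,"rx":0,"ry":0,"rz":0.27},{"x":0.479,"y":-0.505,"z":-0.1,"rx":0,"ry":0,"rz":0.27},{"x":0.479,"y":-0.505,"z":-0.1,"rx":0,"ry":0,"rz":0.27},{"x":0.479,"y":-0.505,"z":-0.1,"rx":0,"ry":0,"rz":0.27},{"x":0.479,"y":-0.505,"z":-0.1,"rx":0,"ry":0,"rz":0.27},{"x":0.479,"y":-0.505,"z":-0.1,"rx":0,"ry":0,"rz":0.27},{"x":0.479,"y":-0.505,"z":-0.1,"rx":0,"ry":0,"rz":0.27},{"x":0.479,"y":-0.505,"z":-0.1,"rx":0,"ry":0,"rz":0.27},{"x":0.479,"y":-0.505,"z":-0.1,"rx":0,"ry":0,"rz":0.27},{"x":0.479,"y":-0.505,"z":-0.1,"rx":0,"ry":0,"rz":0.27},{"x":0.479,"y":-0.505,"z":-0.1,"rx":0,"ry":0,"rz":0.27}]' 0
python3 - <<'E'
from workcell import arm
from h import *
c=snap(arm,"wrist","w1");s=arm.read_state();print(s["t"],s["tool_pos"],s["orientation"])
cv2.imwrite("pics/w1b.png",cv2.convertScaleAbs(crop(c,0,0,560,420,1.4),alpha=1.5))
E
```

```text
t: 2.05
tool_pos: [499.4, 24.9, 331.1]
orientation: [3.139, 0.116, -0.001]
ft_force: [0.1, -0.0, -0.6]
opening: 1.001
grasp_force: 0.0
2.1 [499.5091634   25.13717591 331.16257367] [ 3.13896674e+00  1.16885469e-01 -4.14412816e-04]
```

View pics/w1b.png

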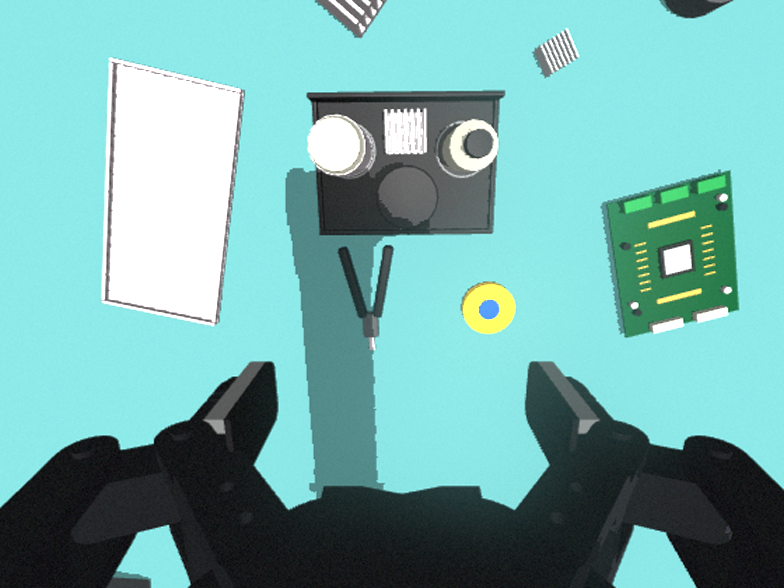

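The wrist view shows the whole scene: tray on the left, caddy in the middle, board on the right. In original wrist pixels the jar lid is at (291,139), the can top at (240,104), the bottle cap at (342,102), the heat sink at (289,94) and the chip at (484,185). Next I'll measure from several views.

```bash
cat > m.py <<'E'
from h import *
C={n:load(n) for n in("w1","top0","scene0")}
def cont(c,roi,lo,hi,k=0):
    u,v,w,h=roi;hsv=cv2.cvtColor(c["color"],cv2.COLOR_RGB2HSV)[v:v+h,u:u+w]
    m=cv2.inRange(hsv,np.array(lo),np.array(hi))
    if k:m=cv2.morphologyEx(m,cv2.MORPH_CLOSE,np.ones((k,k)))
    cs=cv2.findContours(m,cv2.RETR_EXTERNAL,cv2.CHAIN_APPROX_NONE)[0]
    return max(cs,key=cv2.contourArea).reshape(-1,2)+[u,v]
def rect(c,ct,z):
    p=np.array([plane(c,u,v,z)[:2] for u,v in ct],np.float32)
    r=cv2.minAreaRect(p);return np.round(r[0],1),np.round(r[1],1),round(r[2],1)
W=([0,0,150],[180,60,255])
def show(n,cam,roi,lo,hi,z,k=0):
    ct=cont(C[cam],roi,lo,hi,k);print(n,cam,*rect(C[cam],ct,z),"px",ct.min(0),ct.max(0))
if __name__=="__main__":
    for cam in("w1","top0"):
        for p in [(480,185),(150,140),(220,150),(291,139),(291,160)] if cam=="w1" else [(385,239),(146,233),(200,208),(254,214),(254,235)]:
            print(cam,p,cv2.cvtColor(C[cam]["color"][p[1]:p[1]+1,p[0]:p[0]+1],cv2.COLOR_RGB2HSV)[0,0])
    V=110
    show("tray","w1",(60,30,125,215),[0,0,V],[180,50,255],12,5);show("tray","top0",(100,165,90,135),[0,0,V],[180,50,255],12,5)
    show("chip","w1",(462,165,45,40),[0,0,V],[180,60,255],16);show("chip","top0",(370,225,32,30),[0,0,V],[180,60,255],16)
    show("board","w1",(420,115,120,130),[45,90,20],[75,255,255],12,5);show("board","top0",(340,190,90,95),[45,90,20],[75,255,255],12,5)
    show("caddy","w1",(215,60,155,112),[0,0,0],[180,255,60],12,5);show("caddy","top0",(205,165,100,80),[0,0,0],[180,255,60],12,5)
    show("can","w1",(210,75,60,55),[0,0,V],[180,60,255],88);show("can","top0",(208,180,35,35),[0,0,V],[180,60,255],88)
    show("sink","w1",(270,72,42,45),[0,0,V],[180,60,255],36,7);show("sink","top0",(240,180,26,26),[0,0,V],[180,60,255],36,7)
    show("bottle","w1",(310,75,50,55),[0,0,V],[180,60,255],72,9);show("bottle","top0",(265,178,30,35),[0,0,V],[180,60,255],72,9)
    for cam,r,(a,b) in(("w1",(255,105,75,65),(17,27)),("top0",(235,195,40,45),(9,16))):
        g=cv2.cvtColor(C[cam]["color"],cv2.COLOR_RGB2GRAY)[r[1]:r[1]+r[3],r[0]:r[0]+r[2]]
        g=cv2.resize(cv2.normalize(np.minimum(g,90),None,0,255,cv2.NORM_MINMAX),None,fx=4,fy=4,interpolation=cv2.INTER_CUBIC)
        h=cv2.HoughCircles(g,cv2.HOUGH_GRADIENT,1,20,param1=60,param2=15,minRadius=a*4,maxRadius=b*4)
        print("jar",cam,[(np.round(q[0]/4+r[0],1),np.round(q[1]/4+r[1],1),q[2]/4,plane(C[cam],q[0]/4+r[0],q[1]/4+r[1],90).round(1)) for q in h[0][:3]])
E
python3 m.py
```

```text
w1 (480, 185) [159   8 219]
w1 (150, 140) [167   8 223]
w1 (220, 150) [ 89 105  92]
w1 (291, 139) [110  11  72]
w1 (291, 160) [90 30 42]
top0 (385, 239) [102   7 196]
top0 (146, 233) [102   7 196]
top0 (200, 208) [ 92  91 138]
top0 (254, 214) [105  23  68]
top0 (254, 235) [95 23 68]
tray w1 [518.6 278.3] [133.7 259.9] 81.5 px [72 41] [173 232]
tray top0 [520.4 281.6] [133.  262.1] 81.5 px [108 174] [182 291]
chip w1 [ 499.5 -282.6] [28.7 28.7] 20.0 px [474 174] [493 195]
chip top0 [ 501.3 -279.8] [30.3 30.8] 19.0 px [377 231] [392 246]
board w1 [ 499.6 -281.8] [158.8 129. ] 19.8 px [434 123] [526 240]
board top0 [ 501.4 -278.7] [157.1 126.5] 19.9 px [348 200] [420 278]
caddy w1 [575.2  27.1] [142.3 196.3] 4.3 px [219  66] [358 167]
caddy top0 [638.6  32.1] [ 21.1 183.9] 7.5 px [213 176] [290 191]
can w1 [587.1  83.5] [49.5 57.3] 3.3 px [220  82] [267 125]
can top0 [590.   90.5] [47.1 46.6] 0.2 px [214 187] [235 208]
sink w1 [608.   28.8] [41.  40.5] 5.2 px [274  77] [304 109]
sink top0 [606.3  31.7] [52.6 49.3] 14.7 px [240 180] [261 205]
bottle w1 [593.1 -28.2] [51.6 57.9] 55.8 px [310  85] [359 129]
bottle top0 [599.7 -32. ] [42.9 41. ] 89.8 px [270 185] [289 203]
jar w1 [(np.float32(290.6), np.float32(140.6), np.float32(22.625), array([548.1,  22.9,  90. ])), (np.float32(286.4), np.float32(143.4), np.float32(26.275), array([544.3,  27.9,  90. ])), (np.float32(296.6), np.float32(140.4), np.float32(26.575), array([548.9,  15.4,  90. ]))]
jar top0 [(np.float32(254.1), np.float32(215.6), np.float32(11.725), array([549. ,  24.8,  90. ])), (np.float32(250.9), np.float32(219.6), np.float32(15.85), array([540.2,  32. ,  90. ])), (np.float32(256.4), np.float32(220.4), np.float32(11.725), array([538.5,  19.9,  90. ]))]
```

```bash
python3 - <<'E'
from workcell import arm
from m import *
from h import *
w,s=C["w1"],C["scene0"]
def cen(ct):
    m=cv2.moments(ct.astype(np.float32).reshape(-1,1,2));return m["m10"]/m["m00"],m["m01"]/m["m00"]
V=110
def pair(n,a,b): print(n,*[np.round(x,1) for x in tri([(w,*a),(s,*b)])])
pair("jar lid",(290.6,140.6),(287.6,173))
pair("sink",cen(cont(w,(270,72,42,45),[0,0,V],[180,60,255],7)),(314.6,211.6))
lo,hi=[0,0,V],[180,60,255]
pair("chip",cen(cont(w,(462,165,45,40),lo,hi)),cen(cont(s,(132,270,32,28),lo,hi)))
pair("tray",cen(cont(w,(60,30,125,215),lo,hi,5)),cen(cont(s,(285,118,128,70),lo,hi,5)))
pair("can dome",cen(cont(w,(210,75,60,55),[0,0,190],hi)),cen(cont(s,(308,152,35,22),[0,0,130],[180,80,255])))
for n,p in dict(jar=(548,24.5),can=(588,88.5),bottle=(596.5,-31.5)).items(): print(n,need(arm,(*p,160),4.3),need(arm,(*p,52),4.3))
E
```

```text
jar lid [548.8  23.2  98.5] [0.2 0.1]
sink [609.8  29.5  33.6] [1.5 1. ]
chip [ 500.  -282.1   16.2] [0.3 0.3]
tray [529.8 274.6  11.9] [2.7 1.5]
can dome [590.5  89.1 112.3] [4.2 2.4]
jar (array([0.0484, 0.0042, 0.1712]), array([ 0.0004,  0.0003, -0.0006])) (array([0.0484, 0.0041, 0.2792]), array([ 0.0004,  0.0003, -0.0006]))
can (array([ 0.093 , -0.0567,  0.1711]), array([ 0.0004,  0.0003, -0.0006])) (array([ 0.093 , -0.0567,  0.2791]), array([ 0.0004,  0.0003, -0.0006]))
bottle (array([0.0926, 0.0636, 0.1712]), array([ 0.0004,  0.0003, -0.0006])) (array([0.0926, 0.0636, 0.2792]), array([ 0.0004,  0.0003, -0.0006]))
```

Two-view heights agree with the text: jar lid about 97, heat sink top about 35, chip 16, tray rim 12. I'll pick the jar first, taking TCP to z≈54.

```bash

python3 -m handwheel '[{"x":0.03,"y":0.002,"z":0.04,"rx":0,"ry":0,"rz":0},{"x":0.048,"y":0.004,"z":0.08,"rx":0,"ry":0,"rz":0},{"x":0.048,"y":0.004,"z":0.12,"rx":0,"ry":0,"rz":0},{"x":0.048,"y":0.004,"z":0.16,"rx":0,"ry":0,"rz":0},{"x":0.048,"y":0.004,"z":0.2,"rx":0,"ry":0,"rz":0},{"x":0.048,"y":0.004,"z":0.23,"rx":0,"ry":0,"rz":0},{"x":0.048,"y":0.004,"z":0.255,"rx":0,"ry":0,"rz":0},{"x":0.048,"y":0.004,"z":0.27,"rx":0,"ry":0,"rz":0},{"x":0.048,"y":0.004,"z":0.277,"rx":0,"ry":0,"rz":0},{"x":0.048,"y":0.004,"z":0.277,"rx":0,"ry":0,"rz":0}]' 0
python3 -m handwheel '[{"x":0,"y":0,"z":0,"rx":0,"ry":0,"rz":0},{"x":0,"y":0,"z":0,"rx":0,"ry":0,"rz":0},{"x":0,"y":0,"z":0,"rx":0,"ry":0,"rz":0},{"x":0,"y":0,"z":0,"rx":0,"ry":0,"rz":0},{"x":0,"y":0,"z":0,"rx":0,"ry":0,"rz":0},{"x":0,"y":0,"z":0,"rx":0,"ry":0,"rz":0},{"x":0,"y":0,"z":0,"rx":0,"ry":0,"rz":0},{"x":0,"y":0,"z":0,"rx":0,"ry":0,"rz":0}]' 1 40
python3 -c "
from workcell import arm
from h import *
print(need(arm,(440.4,291.8,180),4.3))"
```

```text
t: 3.1
tool_pos: [547.8, 25.8, 54.0]
orientation: [-3.139, -0.12, 0.001]
ft_force: [-0.0, 0.7, -0.1]
opening: 0.996
grasp_force: 0.0
t: 3.9
tool_pos: [549.2, 25.6, 55.8]
orientation: [3.138, 0.12, 0.004]
ft_force: [-1.3, -1.6, 6.1]
opening: 0.634
grasp_force: 41.6
(array([-0.0878, -0.2735, -0.1247]), array([ 0.0012, -0.0026,  0.0013]))
```

```bash

python3 -m handwheel '[{"x":0,"y":0,"z":-0.015,"rx":0,"ry":0,"rz":0},{"x":0,"y":0,"z":-0.045,"rx":0,"ry":0,"rz":0},{"x":0,"y":0,"z":-0.085,"rx":0,"ry":0,"rz":0},{"x":-0.003,"y":-0.01,"z":-0.12,"rx":0,"ry":0,"rz":0},{"x":-0.01,"y":-0.032,"z":-0.13,"rx":0,"ry":0,"rz":0},{"x":-0.022,"y":-0.068,"z":-0.13,"rx":0,"ry":0,"rz":0},{"x":-0.034,"y":-0.108,"z":-0.13,"rx":0,"ry":0,"rz":0},{"x":-0.047,"y":-0.148,"z":-0.13,"rx":0,"ry":0,"rz":0},{"x":-0.06,"y":-0.188,"z":-0.13,"rx":0,"ry":0,"rz":0},{"x":-0.071,"y":-0.224,"z":-0.12,"rx":0,"ry":0,"rz":0},{"x":-0.081,"y":-0.252,"z":-0.1,"rx":0,"ry":0,"rz":0},{"x":-0.087,"y":-0.268,"z":-0.075,"rx":0,"ry":0,"rz":0},{"x":-0.088,"y":-0.273,"z":-0.05,"rx":0,"ry":0,"rz":0},{"x":-0.088,"y":-0.273,"z":-0.03,"rx":0,"ry":0,"rz":0},{"x":-0.088,"y":-0.273,"z":-0.015,"rx":0,"ry":0,"rz":0},{"x":-0.088,"y":-0.273,"z":-0.007,"rx":0,"ry":0,"rz":0},{"x":-0.088,"y":-0.273,"z":-0.003,"rx":0,"ry":0,"rz":0},{"x":-0.088,"y":-0.273,"z":0.0,"rx":0,"ry":0,"rz":0},{"x":-0.088,"y":-0.273,"z":0.001,"rx":0,"ry":0,"rz":0}]'

```

```text
t: 5.8
tool_pos: [439.7, 291.7, 53.8]
orientation: [-3.139, -0.12, -0.001]
ft_force: [-0.5, -1.6, 4.1]
opening: 0.632
grasp_force: 43.3
```

```bash

python3 -m handwheel '[{"x":0,"y":0,"z":0,"rx":0,"ry":0,"rz":0},{"x":0,"y":0,"z":0,"rx":0,"ry":0,"rz":0},{"x":0,"y":0,"z":0,"rx":0,"ry":0,"rz":0},{"x":0,"y":0,"z":0,"rx":0,"ry":0,"rz":0},{"x":0,"y":0,"z":-0.01,"rx":0,"ry":0,"rz":0},{"x":0,"y":0,"z":-0.04,"rx":0,"ry":0,"rz":0},{"x":0,"y":0,"z":-0.08,"rx":0,"ry":0,"rz":0},{"x":0,"y":0,"z":-0.12,"rx":0,"ry":0,"rz":0},{"x":0.02,"y":0.02,"z":-0.15,"rx":0,"ry":0,"rz":0},{"x":0.04,"y":0.05,"z":-0.17,"rx":0,"ry":0,"rz":0},{"x":0.06,"y":0.09,"z":-0.18,"rx":0,"ry":0,"rz":0},{"x":0.08,"y":0.13,"z":-0.2,"rx":0,"ry":0,"rz":0},{"x":0.08,"y":0.17,"z":-0.22,"rx":0,"ry":0,"rz":0},{"x":0.08,"y":0.21,"z":-0.23,"rx":0,"ry":0,"rz":0},{"x":0.08,"y":0.23,"z":-0.23,"rx":0,"ry":0,"rz":0},{"x":0.08,"y":0.23,"z":-0.23,"rx":0,"ry":0,"rz":0}]' 0
python3 - <<'E'
from workcell import arm
from h import *
c=snap(arm,"wrist","w2");s=arm.read_state();print(s["t"],s["tool_pos"],s["orientation"])
for p in((548,24.5,6),(588,88.5,114),(596.5,-31.5,106),(440,292,94)):print(p,proj(c,p).round(1))
cv2.imwrite("pics/w2.png",cv2.convertScaleAbs(crop(c,0,0,560,420,1.4),alpha=1.8))
E
```

```text
t: 7.4
tool_pos: [537.3, 64.0, 284.1]
orientation: [3.138, 0.11, 0.002]
ft_force: [0.3, -0.7, 0.2]
opening: 0.997
grasp_force: 0.0
7.45 [536.77385606  67.02934505 283.89001699] [3.13929899e+00 1.15553175e-01 8.94420122e-04]
(548, 24.5, 6) [314.5 169. ]
(588, 88.5, 114) [265.5 140.7]
(596.5, -31.5, 106) [381.1 140.3]
(440, 292, 94) [ 91.3 253.3]
```

View pics/w2.png

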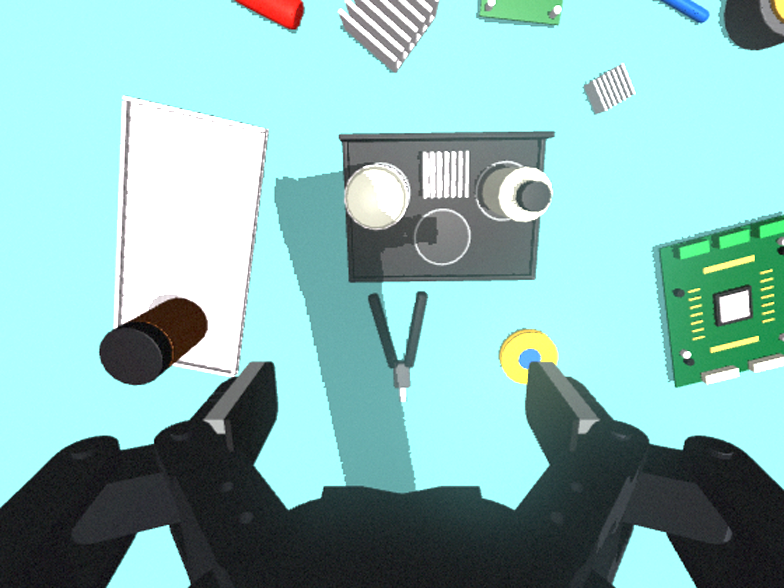

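The jar stands upright in the tray (lid at about (96,255) px), and its empty ring shows at (316,169) px. I'll check the cameras' bias against the jar, whose y is known from the grasp, and locate the ring.

```bash
python3 - <<'E'
from workcell import arm
from m import *
t=snap(arm,"top","top2");w=load("w2")
def hough(c,r,rad,z,lo=0,hi=90,p2=15,inv=False):
    g=cv2.cvtColor(c["color"],cv2.COLOR_RGB2GRAY)[r[1]:r[1]+r[3],r[0]:r[0]+r[2]].astype(float)
    g=np.uint8(np.clip((g-lo)/(hi-lo),0,1)*255);g=cv2.resize(g,None,fx=4,fy=4,interpolation=cv2.INTER_CUBIC)
    h=cv2.HoughCircles(g,cv2.HOUGH_GRADIENT,1,10,param1=80,param2=p2,minRadius=int(4*(rad-2)),maxRadius=int(4*(rad+3)))
    return [] if h is None else [(np.round(q/4+[r[0],r[1],0],1).tolist(),plane(c,q[0]/4+r[0],q[1]/4+r[1],z)[:2].round(1).tolist()) for q in h[0][:3]]
print("jar lid w2",hough(w,(60,220,90,65),25*.9,94,hi=150))
print("jar lid top",hough(t,(115,235,50,50),14,94,hi=150))
print("ring w2",hough(w,(285,140,60,55),20,6,20,110))
print("ring top",hough(t,(232,190,42,45),12,6,20,110))
cv2.imwrite("pics/t2.png",cv2.convertScaleAbs(crop(t,100,160,200,150,4),alpha=1.6))
E
```

```text
jar lid w2 [([96.9, 251.1, 24.0], [443.4, 285.1]), ([93.6, 251.9, 22.0], [442.1, 289.1]), ([101.1, 252.4, 21.5], [442.1, 280.1])]
jar lid top [([131.4, 266.6, 12.1], [438.7, 290.9]), ([139.6, 264.6, 13.2], [442.9, 273.1]), ([135.4, 266.4, 15.7], [439.2, 282.2])]
ring w2 [([316.1, 169.1, 20.5], [548.0, 22.2]), ([316.9, 172.1, 21.2], [543.8, 20.7]), ([313.6, 167.9, 20.9], [549.5, 25.9])]
ring top [([253.6, 218.9, 13.7], [550.0, 28.0]), ([255.4, 216.1, 11.8], [556.5, 23.8])]
```

View pics/t2.png

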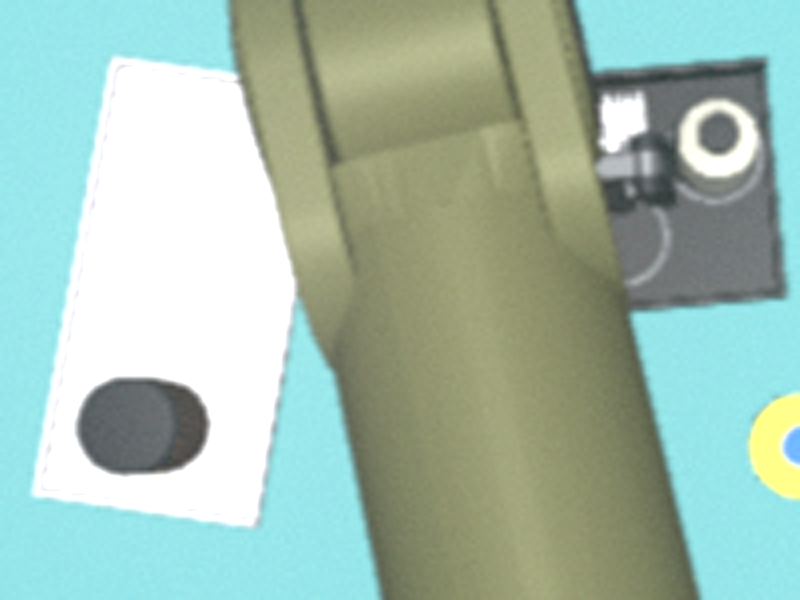

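The top view shows the jar upright in the tray with its lid at (132,266) px; camera bias is about 2–3 mm. Return positions will be checked later by pixel comparison with w1 from the same pose. Now the can.

```bash
python3 -c "
from workcell import arm
from h import *
print(need(arm,(587.3,87.2,56),4.3))"
```

```text
(array([ 0.052 , -0.0142,  0.2278]), array([-0.0006, -0.0004,  0.0016]))
```

```bash

python3 -m handwheel '[{"x":0.03,"y":-0.008,"z":0.03,"rx":0,"ry":0,"rz":0},{"x":0.052,"y":-0.014,"z":0.06,"rx":0,"ry":0,"rz":0},{"x":0.052,"y":-0.014,"z":0.1,"rx":0,"ry":0,"rz":0},{"x":0.052,"y":-0.014,"z":0.14,"rx":0,"ry":0,"rz":0},{"x":0.052,"y":-0.014,"z":0.18,"rx":0,"ry":0,"rz":0},{"x":0.052,"y":-0.014,"z":0.205,"rx":0,"ry":0,"rz":0},{"x":0.052,"y":-0.014,"z":0.22,"rx":0,"ry":0,"rz":0},{"x":0.052,"y":-0.014,"z":0.228,"rx":0,"ry":0,"rz":0},{"x":0.052,"y":-0.014,"z":0.228,"rx":0,"ry":0,"rz":0}]' 0
python3 -m handwheel '[{"x":0,"y":0,"z":0,"rx":0,"ry":0,"rz":0},{"x":0,"y":0,"z":0,"rx":0,"ry":0,"rz":0},{"x":0,"y":0,"z":0,"rx":0,"ry":0,"rz":0},{"x":0,"y":0,"z":0,"rx":0,"ry":0,"rz":0},{"x":0,"y":0,"z":0,"rx":0,"ry":0,"rz":0},{"x":0,"y":0,"z":0,"rx":0,"ry":0,"rz":0},{"x":0,"y":0,"z":0,"rx":0,"ry":0,"rz":0},{"x":0,"y":0,"z":0,"rx":0,"ry":0,"rz":0}]' 1 40

```

```text
t: 8.4
tool_pos: [587.2, 87.4, 55.2]
orientation: [-3.139, -0.123, 0.001]
ft_force: [0.0, -0.5, -0.2]
opening: 1.001
grasp_force: 0.0
t: 9.2
tool_pos: [588.5, 86.6, 56.8]
orientation: [3.139, 0.121, 0.004]
ft_force: [-0.8, -0.7, 5.7]
opening: 0.578
grasp_force: 41.3
```

```bash

python3 -m handwheel '[{"x":0,"y":0,"z":-0.015,"rx":0,"ry":0,"rz":0},{"x":0,"y":0,"z":-0.04,"rx":0,"ry":0,"rz":0},{"x":0,"y":0,"z":-0.055,"rx":0,"ry":0,"rz":0},{"x":0.002,"y":-0.012,"z":-0.06,"rx":0,"ry":0,"rz":0},{"x":0.005,"y":-0.037,"z":-0.06,"rx":0,"ry":0,"rz":0},{"x":0.01,"y":-0.07,"z":-0.06,"rx":0,"ry":0,"rz":0},{"x":0.015,"y":-0.107,"z":-0.06,"rx":0,"ry":0,"rz":0},{"x":0.019,"y":-0.14,"z":-0.06,"rx":0,"ry":0,"rz":0},{"x":0.023,"y":-0.165,"z":-0.055,"rx":0,"ry":0,"rz":0},{"x":0.025,"y":-0.178,"z":-0.04,"rx":0,"ry":0,"rz":0},{"x":0.025,"y":-0.18,"z":-0.024,"rx":0,"ry":0,"rz":0},{"x":0.025,"y":-0.18,"z":-0.012,"rx":0,"ry":0,"rz":0},{"x":0.025,"y":-0.18,"z":-0.005,"rx":0,"ry":0,"rz":0},{"x":0.025,"y":-0.18,"z":-0.001,"rx":0,"ry":0,"rz":0},{"x":0.025,"y":-0.18,"z":0.001,"rx":0,"ry":0,"rz":0},{"x":0.025,"y":-0.18,"z":0.001,"rx":0,"ry":0,"rz":0}]'
python3 -m handwheel '[{"x":0,"y":0,"z":0,"rx":0,"ry":0,"rz":0},{"x":0,"y":0,"z":0,"rx":0,"ry":0,"rz":0},{"x":0,"y":0,"z":0,"rx":0,"ry":0,"rz":0},{"x":0,"y":0,"z":0,"rx":0,"ry":0,"rz":0},{"x":0,"y":0,"z":-0.01,"rx":0,"ry":0,"rz":0},{"x":0,"y":0,"z":-0.04,"rx":0,"ry":0,"rz":0},{"x":0,"y":0,"z":-0.08,"rx":0,"ry":0,"rz":0},{"x":0,"y":0,"z":-0.11,"rx":0,"ry":0,"rz":0},{"x":0,"y":0.03,"z":-0.12,"rx":0,"ry":0,"rz":0},{"x":0,"y":0.03,"z":-0.12,"rx":0,"ry":0,"rz":0}]' 0
python3 -c "
from workcell import arm
from h import *
print(need(arm,(596.2,-32.5,160),4.3),need(arm,(596.2,-32.5,51),4.3))"
```

```text
t: 10.8
tool_pos: [599.3, 266.4, 54.9]
orientation: [3.138, 0.118, 0.001]
ft_force: [-0.9, -1.0, -0.5]
opening: 0.574
grasp_force: 41.7
t: 11.8
tool_pos: [603.6, 234.1, 177.5]
orientation: [3.137, 0.113, 0.008]
ft_force: [0.2, -0.6, 0.1]
opening: 0.997
grasp_force: 0.0
(array([-0.0267,  0.2654,  0.018 ]), array([ 0.0025, -0.0052, -0.003 ])) (array([-0.0272,  0.2651,  0.127 ]), array([ 0.0025, -0.0052, -0.003 ]))
```

```bash

python3 -m handwheel '[{"x":-0.003,"y":0.03,"z":0.01,"rx":0,"ry":0,"rz":0},{"x":-0.006,"y":0.075,"z":0.01,"rx":0,"ry":0,"rz":0},{"x":-0.012,"y":0.12,"z":0.01,"rx":0,"ry":0,"rz":0},{"x":-0.017,"y":0.168,"z":0.01,"rx":0,"ry":0,"rz":0},{"x":-0.022,"y":0.215,"z":0.01,"rx":0,"ry":0,"rz":0},{"x":-0.026,"y":0.25,"z":0.015,"rx":0,"ry":0,"rz":0},{"x":-0.027,"y":0.266,"z":0.03,"rx":0,"ry":0,"rz":0},{"x":-0.027,"y":0.266,"z":0.06,"rx":0,"ry":0,"rz":0},{"x":-0.027,"y":0.266,"z":0.09,"rx":0,"ry":0,"rz":0},{"x":-0.027,"y":0.266,"z":0.115,"rx":0,"ry":0,"rz":0},{"x":-0.027,"y":0.266,"z":0.126,"rx":0,"ry":0,"rz":0},{"x":-0.027,"y":0.266,"z":0.13,"rx":0,"ry":0,"rz":0},{"x":-0.027,"y":0.266,"z":0.13,"rx":0,"ry":0,"rz":0}]' 0
python3 -m handwheel '[{"x":0,"y":0,"z":0,"rx":0,"ry":0,"rz":0},{"x":0,"y":0,"z":0,"rx":0,"ry":0,"rz":0},{"x":0,"y":0,"z":0,"rx":0,"ry":0,"rz":0},{"x":0,"y":0,"z":0,"rx":0,"ry":0,"rz":0},{"x":0,"y":0,"z":0,"rx":0,"ry":0,"rz":0},{"x":0,"y":0,"z":0,"rx":0,"ry":0,"rz":0},{"x":0,"y":0,"z":0,"rx":0,"ry":0,"rz":0},{"x":0,"y":0,"z":0,"rx":0,"ry":0,"rz":0}]' 1 35
python3 -c "
from workcell import arm
from h import *
print(need(arm,(519.5,280,160),4.3))"
```

```text
t: 13.1
tool_pos: [594.5, -28.6, 44.4]
orientation: [-3.139, -0.122, -0.0]
ft_force: [-0.3, 1.1, 1.3]
opening: 1.002
grasp_force: 0.0
t: 13.9
tool_pos: [595.3, -29.9, 45.5]
orientation: [3.138, 0.12, 0.003]
ft_force: [-1.2, -2.5, 6.2]
opening: 0.505
grasp_force: 35.2
(array([-0.0517, -0.3147, -0.1149]), array([ 0.001 , -0.002 ,  0.0014]))
```

```bash

python3 -m handwheel '[{"x":0,"y":0,"z":-0.015,"rx":0,"ry":0,"rz":0},{"x":0,"y":0,"z":-0.04,"rx":0,"ry":0,"rz":0},{"x":0,"y":0,"z":-0.06,"rx":0,"ry":0,"rz":0},{"x":-0.003,"y":-0.015,"z":-0.065,"rx":0,"ry":0,"rz":0},{"x":-0.008,"y":-0.045,"z":-0.065,"rx":0,"ry":0,"rz":0},{"x":-0.014,"y":-0.085,"z":-0.065,"rx":0,"ry":0,"rz":0},{"x":-0.02,"y":-0.125,"z":-0.065,"rx":0,"ry":0,"rz":0},{"x":-0.027,"y":-0.165,"z":-0.065,"rx":0,"ry":0,"rz":0},{"x":-0.034,"y":-0.205,"z":-0.065,"rx":0,"ry":0,"rz":0},{"x":-0.04,"y":-0.245,"z":-0.065,"rx":0,"ry":0,"rz":0},{"x":-0.046,"y":-0.28,"z":-0.065,"rx":0,"ry":0,"rz":0},{"x":-0.05,"y":-0.304,"z":-0.06,"rx":0,"ry":0,"rz":0},{"x":-0.052,"y":-0.314,"z":-0.045,"rx":0,"ry":0,"rz":0},{"x":-0.052,"y":-0.315,"z":-0.028,"rx":0,"ry":0,"rz":0},{"x":-0.052,"y":-0.315,"z":-0.014,"rx":0,"ry":0,"rz":0},{"x":-0.052,"y":-0.315,"z":-0.006,"rx":0,"ry":0,"rz":0},{"x":-0.052,"y":-0.315,"z":-0.001,"rx":0,"ry":0,"rz":0},{"x":-0.052,"y":-0.315,"z":0.001,"rx":0,"ry":0,"rz":0},{"x":-0.052,"y":-0.315,"z":0.001,"rx":0,"ry":0,"rz":0}]'
python3 -m handwheel '[{"x":0,"y":0,"z":0,"rx":0,"ry":0,"rz":0},{"x":0,"y":0,"z":0,"rx":0,"ry":0,"rz":0},{"x":0,"y":0,"z":0,"rx":0,"ry":0,"rz":0},{"x":0,"y":0,"z":0,"rx":0,"ry":0,"rz":0},{"x":0,"y":0,"z":-0.01,"rx":0,"ry":0,"rz":0},{"x":0,"y":0,"z":-0.04,"rx":0,"ry":0,"rz":0},{"x":0,"y":0,"z":-0.08,"rx":0,"ry":0,"rz":0},{"x":0,"y":0.02,"z":-0.12,"rx":0,"ry":0,"rz":0},{"x":0.005,"y":0.06,"z":-0.15,"rx":0,"ry":0,"rz":0},{"x":0.015,"y":0.1,"z":-0.18,"rx":0,"ry":0,"rz":0},{"x":0.02,"y":0.14,"z":-0.2,"rx":0,"ry":0,"rz":0},{"x":0.025,"y":0.18,"z":-0.21,"rx":0,"ry":0,"rz":0},{"x":0.03,"y":0.22,"z":-0.21,"rx":0,"ry":0,"rz":0},{"x":0.03,"y":0.25,"z":-0.21,"rx":0,"ry":0,"rz":0},{"x":0.03,"y":0.25,"z":-0.21,"rx":0,"ry":0,"rz":0},{"x":0.03,"y":0.25,"z":-0.21,"rx":0,"ry":0,"rz":0},{"x":0.03,"y":0.25,"z":-0.21,"rx":0,"ry":0,"rz":0}]' 0
python3 - <<'E'
from workcell import arm
from h import *
c=snap(arm,"wrist","w3");s=arm.read_state();print(s["t"],s["tool_pos"],s["orientation"])
cv2.imwrite("pics/w3.png",cv2.convertScaleAbs(crop(c,0,0,560,420,1.4),alpha=1.8))
E
```

```text
t: 15.8
tool_pos: [519.1, 279.9, 43.7]
orientation: [3.139, 0.118, 0.001]
ft_force: [0.3, -0.8, -1.3]
opening: 0.505
grasp_force: 35.7
t: 17.5
tool_pos: [567.2, 35.5, 253.8]
orientation: [-3.138, -0.124, -0.001]
ft_force: [0.2, 0.7, 0.4]
opening: 0.999
grasp_force: 0.0
17.55 [567.13897548  35.71710596 253.71128083] [-3.13859810e+00 -1.25315945e-01 -7.08946951e-04]
```

View pics/w3.png

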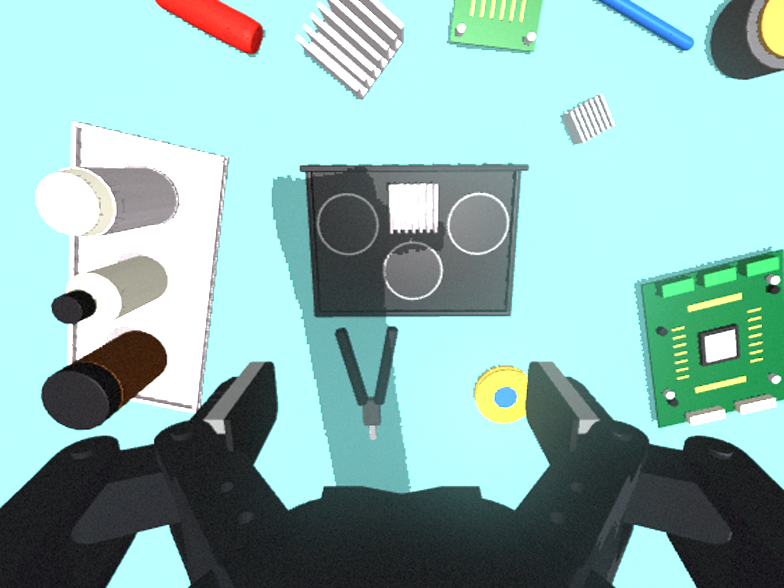

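All three containers stand in the tray. The rings show at (248,160), (341,159) and (295,194) px and the heat sink at (295,149) px. I'll measure the rings, sink and chip from here.

```bash
cat >> m.py <<'E'
def hough(c,r,rad,z,lo=0,hi=90,p2=15):
    g=cv2.cvtColor(c["color"],cv2.COLOR_RGB2GRAY)[r[1]:r[1]+r[3],r[0]:r[0]+r[2]].astype(float)
    g=np.uint8(np.clip((g-lo)/(hi-lo),0,1)*255);g=cv2.resize(g,None,fx=4,fy=4,interpolation=cv2.INTER_CUBIC)
    h=cv2.HoughCircles(g,cv2.HOUGH_GRADIENT,1,10,param1=80,param2=p2,minRadius=int(4*(rad-2)),maxRadius=int(4*(rad+3)))
    return [] if h is None else [(np.round(q/4+[r[0],r[1],0],1).tolist(),plane(c,q[0]/4+r[0],q[1]/4+r[1],z)[:2].round(1).tolist()) for q in h[0][:2]]
E
python3 - <<'E'
from workcell import arm
from m import *
w=C["w3"]=load("w3")
P=[plane(w,u/1.4,v/1.4,6)[:2] for u,v in((347,224),(478,223),(413,271))]
L=np.array([[18,60],[18,-60],[-26,0]])
# rigid fit rings->caddy
from numpy.linalg import svd
A=np.array(P);a=A-A.mean(0);l=L-L.mean(0);th=np.arctan2((l[:,0]*a[:,1]-l[:,1]*a[:,0]).sum(),(l*a).sum())
R=np.array([[np.cos(th),-np.sin(th)],[np.sin(th),np.cos(th)]]);o=A.mean(0)-R@L.mean(0)
print("rings",A.round(1).tolist(),"caddy",o.round(1),np.degrees(th).round(2),"res",(A-(L@R.T+o)).round(1).tolist(),"sink nominal",(R@[36,0]+o).round(1))
for r in((220,135,55,52),(315,135,55,52),(270,170,50,48)):print(hough(w,r,22,6,20,110))
show("sink","w3",(272,125,46,48),[0,0,90],[180,60,255],36,9)
show("chip","w3",(498,230,32,32),[0,0,110],[180,60,255],16)
show("board","w3",(450,170,110,140),[45,90,20],[75,255,255],12,5)
E
```

```text
rings [[586.9, 87.1], [597.5, -33.5], [547.4, 22.4]] caddy [573.9  25. ] 5.1 res [[0.4, 0.7], [0.2, -0.3], [-0.6, -0.3]] sink nominal [609.8  28.2]
[([248.9, 160.9, 21.5], [585.9, 85.7]), ([247.4, 158.1, 20.4], [589.2, 87.8])]
[([342.4, 159.1, 21.8], [597.8, -34.7]), ([340.1, 160.9, 21.2], [595.3, -32.0])]
[([294.9, 192.9, 21.5], [548.4, 22.6]), ([293.1, 194.9, 21.5], [545.5, 24.7])]
sink w3 [604.8  28.5] [48.1 40.9] 5.9 px [277 131] [312 172]
chip w3 [ 499.2 -282.6] [28.6 29. ] 19.7 px [503 235] [525 258]
board w3 [ 499.5 -281.6] [161.2 129.1] 19.2 px [460 179] [559 304]
```

```bash
python3 -c "
from workcell import arm
from h import *
print(need(arm,(608.5,28.7,10),5.0))"
```

```text
(array([0.0406, 0.0104, 0.2437]), array([-0.0005, -0.0005, -0.0075]))
```

```bash

python3 -m handwheel '[{"x":0.025,"y":0.006,"z":0.03,"rx":0,"ry":0,"rz":-0.007},{"x":0.041,"y":0.01,"z":0.07,"rx":0,"ry":0,"rz":-0.007},{"x":0.041,"y":0.01,"z":0.11,"rx":0,"ry":0,"rz":-0.007},{"x":0.041,"y":0.01,"z":0.15,"rx":0,"ry":0,"rz":-0.007},{"x":0.041,"y":0.01,"z":0.185,"rx":0,"ry":0,"rz":-0.007},{"x":0.041,"y":0.01,"z":0.21,"rx":0,"ry":0,"rz":-0.007},{"x":0.041,"y":0.01,"z":0.225,"rx":0,"ry":0,"rz":-0.007},{"x":0.041,"y":0.01,"z":0.235,"rx":0,"ry":0,"rz":-0.007},{"x":0.041,"y":0.01,"z":0.24,"rx":0,"ry":0,"rz":-0.007},{"x":0.041,"y":0.01,"z":0.243,"rx":0,"ry":0,"rz":-0.007},{"x":0.041,"y":0.01,"z":0.243,"rx":0,"ry":0,"rz":-0.007},{"x":0.041,"y":0.01,"z":0.243,"rx":0,"ry":0,"rz":-0.007}]' 0
python3 -m handwheel '[{"x":0,"y":0,"z":0,"rx":0,"ry":0,"rz":0},{"x":0,"y":0,"z":0,"rx":0,"ry":0,"rz":0},{"x":0,"y":0,"z":0,"rx":0,"ry":0,"rz":0},{"x":0,"y":0,"z":0,"rx":0,"ry":0,"rz":0},{"x":0,"y":0,"z":0,"rx":0,"ry":0,"rz":0},{"x":0,"y":0,"z":0,"rx":0,"ry":0,"rz":0},{"x":0,"y":0,"z":0,"rx":0,"ry":0,"rz":0},{"x":0,"y":0,"z":0,"rx":0,"ry":0,"rz":0},{"x":0,"y":0,"z":0,"rx":0,"ry":0,"rz":0}]' 1 40
python3 -m handwheel '[{"x":0,"y":0,"z":-0.008,"rx":0,"ry":0,"rz":0},{"x":0,"y":0,"z":-0.02,"rx":0,"ry":0,"rz":0},{"x":0,"y":0,"z":-0.04,"rx":0,"ry":0,"rz":0},{"x":0,"y":0,"z":-0.06,"rx":0,"ry":0,"rz":0},{"x":0,"y":0,"z":-0.08,"rx":0,"ry":0,"rz":0},{"x":0,"y":0,"z":-0.09,"rx":0,"ry":0,"rz":0},{"x":0,"y":0,"z":-0.09,"rx":0,"ry":0,"rz":0},{"x":0,"y":0,"z":-0.09,"rx":0,"ry":0,"rz":0}]'
python3 - <<'E'
from workcell import arm
from h import *
c=snap(arm,"wrist","w4");s=arm.read_state();print(s["t"],s["tool_pos"],s["orientation"])
cv2.imwrite("pics/w4.png",cv2.convertScaleAbs(crop(c,180,120,210,160,3.5),alpha=1.8))
print(need(arm,(500,-282,110),19.5),need(arm,(500,-282,300),19.5))
E
```

```text
t: 18.75
tool_pos: [609.8, 26.8, 11.3]
orientation: [3.139, 0.131, 0.003]
ft_force: [0.2, -0.9, 0.2]
opening: 1.002
grasp_force: 0.0
t: 19.65
tool_pos: [609.4, 26.9, 10.7]
orientation: [3.139, 0.132, 0.001]
ft_force: [-0.1, 0.1, 5.6]
opening: 0.464
grasp_force: 42.6
t: 20.45
tool_pos: [608.5, 26.6, 99.8]
orientation: [3.139, 0.131, -0.001]
ft_force: [0.0, 0.4, -1.9]
opening: 0.46
grasp_force: 42.1
20.5 [608.23771865  26.55741215  99.25417216] [ 3.13867982e+00  1.31471274e-01 -2.75838501e-03]
(array([-0.1337,  0.2984, -0.0105]), array([-1.000e-04,  1.800e-03, -2.566e-01])) (array([-0.134 ,  0.2984, -0.2005]), array([-1.000e-04,  1.800e-03, -2.566e-01]))
```

View pics/w4.png

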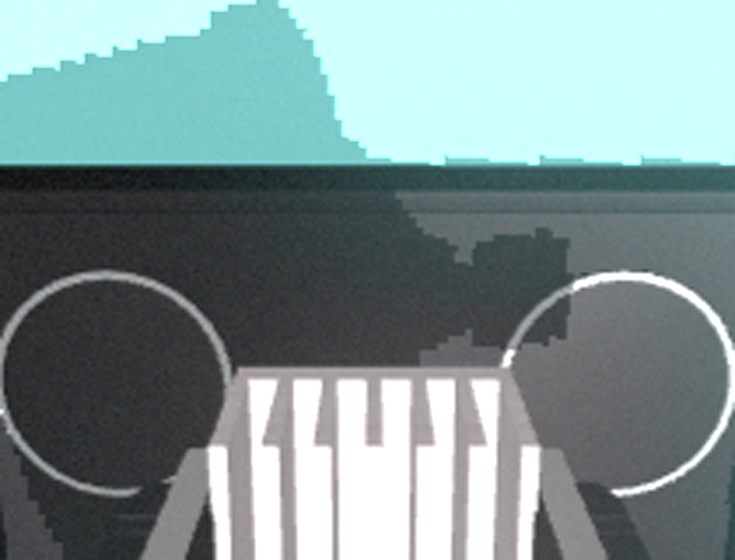

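The heat sink is held square and level, centred between the fingers. On the way to the board I'll stop short of the chip for a close look.

```bash
python3 - <<'E'
from workcell import arm
from h import *
c=load("w4");p=plane(c,286.6,247.2,99.4+25.3);s=arm.read_state();R=Ro.from_rotvec(s["orientation"])
print("front edge in tool",R.inv().apply(p-s["tool_pos"]))
p=plane(c,286.6,(368/3.5)+120,99.4-4.7);print("bottom front edge in tool",R.inv().apply(p-s["tool_pos"]))
print(need(arm,(430,-307,190),19.8))
E
```

```text
front edge in tool [ 18.51456561   0.21242406 -25.47845822]
bottom front edge in tool [18.17618208  0.24729464  4.5221874 ]
(array([-0.2057,  0.3175, -0.0904]), array([-1.000e-04,  1.800e-03, -2.618e-01]))
```

```bash

python3 -m handwheel '[{"x":-0.008,"y":0.013,"z":-0.01,"rx":0,"ry":0,"rz":-0.01},{"x":-0.025,"y":0.039,"z":-0.03,"rx":0,"ry":0,"rz":-0.03},{"x":-0.047,"y":0.072,"z":-0.05,"rx":0,"ry":0,"rz":-0.06},{"x":-0.07,"y":0.108,"z":-0.07,"rx":0,"ry":0,"rz":-0.09},{"x":-0.094,"y":0.145,"z":-0.085,"rx":0,"ry":0,"rz":-0.12},{"x":-0.118,"y":0.182,"z":-0.09,"rx":0,"ry":0,"rz":-0.15},{"x":-0.142,"y":0.219,"z":-0.09,"rx":0,"ry":0,"rz":-0.18},{"x":-0.165,"y":0.254,"z":-0.09,"rx":0,"ry":0,"rz":-0.21},{"x":-0.185,"y":0.285,"z":-0.09,"rx":0,"ry":0,"rz":-0.235},{"x":-0.199,"y":0.306,"z":-0.09,"rx":0,"ry":0,"rz":-0.255},{"x":-0.205,"y":0.315,"z":-0.09,"rx":0,"ry":0,"rz":-0.262},{"x":-0.206,"y":0.317,"z":-0.09,"rx":0,"ry":0,"rz":-0.262},{"x":-0.206,"y":0.317,"z":-0.09,"rx":0,"ry":0,"rz":-0.262},{"x":-0.206,"y":0.317,"z":-0.09,"rx":0,"ry":0,"rz":-0.262},{"x":-0.206,"y":0.317,"z":-0.09,"rx":0,"ry":0,"rz":-0.262}]'
python3 - <<'E'
from workcell import arm
from m import *
c=C["w5"]=snap(arm,"wrist","w5");s=arm.read_state();R=Ro.from_rotvec(s["orientation"]);print(s["t"],s["tool_pos"],s["orientation"],proj(c,(500,-282,16)))
u,v=proj(c,(500,-282,16)).astype(int)
show("chip","w5",(u-30,v-30,60,60),[0,0,110],[180,60,255],16)
show("chip dark","w5",(u-34,v-34,68,68),[0,0,0],[180,255,75],16,3)
show("board","w5",(100,0,400,420),[45,90,20],[75,255,255],12,7)
show("sink","w5",(230,215,115,100),[0,0,110],[180,60,255],s["tool_pos"][2]+25.3,7)
cv2.imwrite("pics/w5.png",cv2.convertScaleAbs(crop(c,130,20,320,240,2.5),alpha=1.5))
E
```

```text
t: 22.0
tool_pos: [431.3, -304.8, 190.3]
orientation: [-3.094, -0.545, -0.0]
ft_force: [0.1, 0.1, -1.0]
opening: 0.46
grasp_force: 42.0
22.05 [ 431.11456353 -305.05024662  190.36390228] [-3.09408540e+00 -5.44065134e-01 -3.17475140e-04] [288.56124256 120.10011248]
chip w5 [ 499.3 -281.7] [28.2 28.7] 20.0 px [274 106] [302 135]
chip dark w5 [ 477.2 -270.3] [31.1 34.5] 20.0 px [254 122] [287 153]
board w5 [ 500.4 -281.2] [161.6 129.5] 19.8 px [221  31] [355 196]
sink w5 [ 437.6 -302.4] [42.7 40.1] 20.9 px [239 225] [333 314]
```

View pics/w5.png

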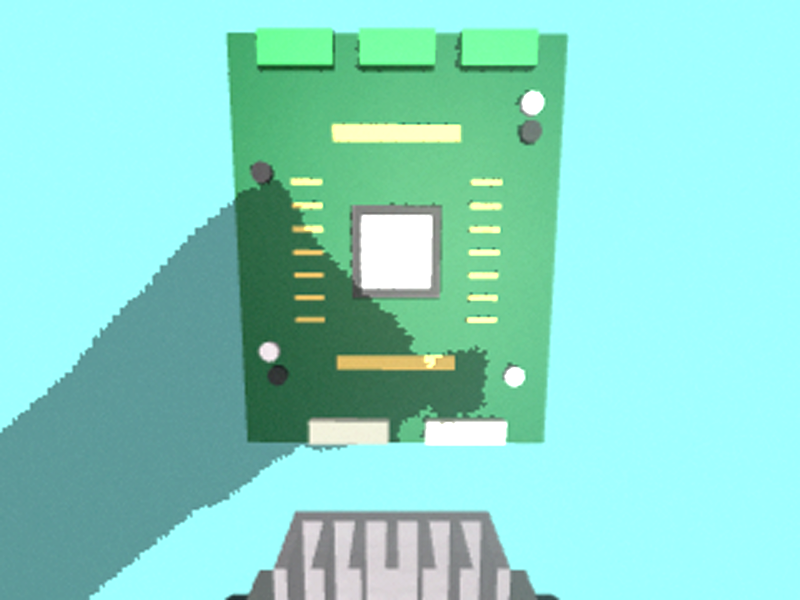

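The chip is square in view at (288,120) px and reads (499.5, -281.7). Heat sink held about 1.6 mm behind the tool centre. Hover above it first.

```bash
python3 -c "
from workcell import arm
from h import *
print(need(arm,(501,-281.1,40),19.9))"
```

```text
(array([0.0738, 0.0013, 0.1504]), array([-0.    , -0.0002,  0.0008]))
```

```bash

python3 -m handwheel '[{"x":0.015,"y":0.001,"z":0.01,"rx":0,"ry":0,"rz":0},{"x":0.04,"y":0.001,"z":0.03,"rx":0,"ry":0,"rz":0},{"x":0.062,"y":0.001,"z":0.06,"rx":0,"ry":0,"rz":0},{"x":0.073,"y":0.001,"z":0.095,"rx":0,"ry":0,"rz":0},{"x":0.074,"y":0.001,"z":0.125,"rx":0,"ry":0,"rz":0},{"x":0.074,"y":0.001,"z":0.143,"rx":0,"ry":0,"rz":0},{"x":0.074,"y":0.001,"z":0.15,"rx":0,"ry":0,"rz":0},{"x":0.074,"y":0.001,"z":0.15,"rx":0,"ry":0,"rz":0},{"x":0.074,"y":0.001,"z":0.15,"rx":0,"ry":0,"rz":0},{"x":0.074,"y":0.001,"z":0.15,"rx":0,"ry":0,"rz":0}]'
python3 -c "
from workcell import arm
from h import *
print(need(arm,(501,-281.1,21.5),19.9))"
```

```text
t: 23.05
tool_pos: [501.3, -282.8, 41.9]
orientation: [3.093, 0.54, 0.003]
ft_force: [-0.5, -1.0, -1.5]
opening: 0.457
grasp_force: 42.0
(array([ 0.0003, -0.0017,  0.0204]), array([ 0.0023, -0.0015, -0.0016]))
```

```bash

python3 -m handwheel '[{"x":0,"y":-0.001,"z":0.006,"rx":0,"ry":0,"rz":0},{"x":0,"y":-0.0015,"z":0.011,"rx":0,"ry":0,"rz":0},{"x":0,"y":-0.0015,"z":0.015,"rx":0,"ry":0,"rz":0},{"x":0,"y":-0.0015,"z":0.017,"rx":0,"ry":0,"rz":0},{"x":0,"y":-0.0015,"z":0.018,"rx":0,"ry":0,"rz":0},{"x":0,"y":-0.0015,"z":0.019,"rx":0,"ry":0,"rz":0},{"x":0,"y":-0.0015,"z":0.0195,"rx":0,"ry":0,"rz":0},{"x":0,"y":-0.0015,"z":0.02,"rx":0,"ry":0,"rz":0},{"x":0,"y":-0.0015,"z":0.02,"rx":0,"ry":0,"rz":0}]'
python3 -c "
from workcell import arm
from h import *
print(need(arm,(501,-281.1,21.),19.9))"
```

```text
t: 23.95
tool_pos: [499.8, -280.8, 20.7]
orientation: [3.094, 0.541, -0.0]
ft_force: [-1.7, -0.2, 2.2]
opening: 0.457
grasp_force: 42.4
(array([ 0.001 ,  0.0007, -0.0003]), array([ 0.0003,  0.0001, -0.0014]))
```

Contact made; release, then retreat to the earlier viewing pose to check.

```bash

python3 -m handwheel '[{"x":0,"y":0,"z":0,"rx":0,"ry":0,"rz":0},{"x":0,"y":0,"z":0,"rx":0,"ry":0,"rz":0},{"x":0,"y":0,"z":0,"rx":0,"ry":0,"rz":0},{"x":0,"y":0,"z":0,"rx":0,"ry":0,"rz":0},{"x":0,"y":0,"z":0,"rx":0,"ry":0,"rz":0},{"x":0,"y":0,"z":-0.01,"rx":0,"ry":0,"rz":0},{"x":0,"y":0,"z":-0.03,"rx":0,"ry":0,"rz":0},{"x":0,"y":0,"z":-0.07,"rx":0,"ry":0,"rz":0},{"x":-0.02,"y":0,"z":-0.11,"rx":0,"ry":0,"rz":0},{"x":-0.05,"y":0,"z":-0.15,"rx":0,"ry":0,"rz":0},{"x":-0.074,"y":0,"z":-0.17,"rx":0,"ry":0,"rz":0},{"x":-0.074,"y":0,"z":-0.17,"rx":0,"ry":0,"rz":0},{"x":-0.074,"y":0,"z":-0.17,"rx":0,"ry":0,"rz":0},{"x":-0.074,"y":0,"z":-0.17,"rx":0,"ry":0,"rz":0}]' 0
python3 - <<'E'
from workcell import arm
from m import *
c=C["w6"]=snap(arm,"wrist","w6");s=arm.read_state();print(s["t"],s["tool_pos"],s["orientation"])
u,v=proj(c,(500,-282,46)).astype(int)
show("sink","w6",(u-38,v-38,76,76),[0,0,110],[180,60,255],46,9)
show("board","w6",(100,0,400,420),[45,90,20],[75,255,255],12,7)
cv2.imwrite("pics/w6.png",cv2.convertScaleAbs(crop(c,u-80,v-60,160,120,5),alpha=1.3));print(u-80,v-60,proj(c,(500,-282,16)))
E
```

```text
t: 25.35
tool_pos: [430.5, -304.8, 189.6]
orientation: [-3.093, -0.542, 0.0]
ft_force: [-0.1, -0.1, -0.7]
opening: 0.998
grasp_force: 0.0
25.4 [ 430.49211277 -304.62112809  189.26920858] [-3.09244659e+00 -5.42878736e-01  9.31931669e-04]
sink w6 [ 498.5 -281. ] [39.5 40.8] 19.9 px [265  97] [310 142]
board w6 [ 500.6 -281.2] [160.8 129.6] 19.9 px [221  30] [356 195]
209 58 [288.88331527 119.22733866]
```

View pics/w6.png

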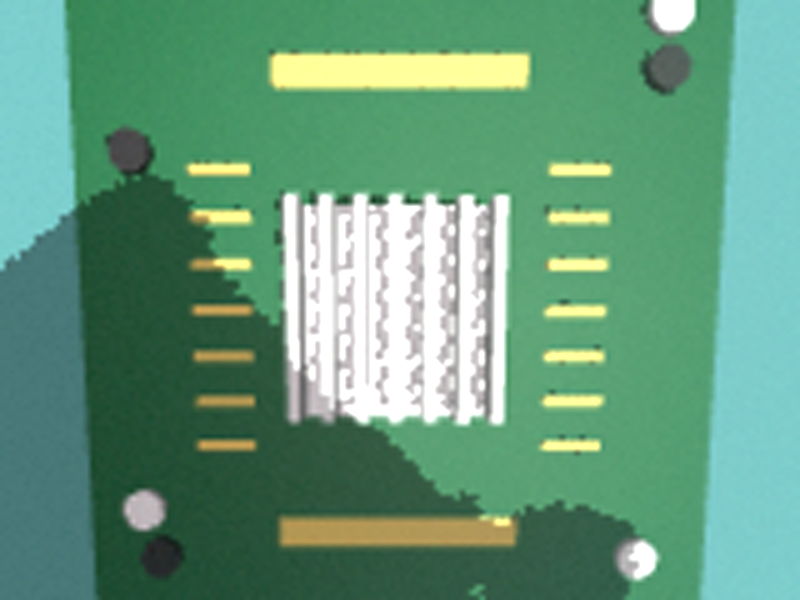

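The heat sink sits flat, square (19.9°) and about 1 mm from chip centre at (288,119) px. Next I'll look from above the tray, to tie the wrist camera to tool coordinates before the returns; the top camera gets a clear view of the board too.

```bash

python3 -m handwheel '[{"x":0.02,"y":-0.03,"z":-0.02,"rx":0,"ry":0,"rz":0},{"x":0.045,"y":-0.07,"z":-0.04,"rx":0,"ry":0,"rz":0.02},{"x":0.07,"y":-0.11,"z":-0.06,"rx":0,"ry":0,"rz":0.05},{"x":0.095,"y":-0.15,"z":-0.08,"rx":0,"ry":0,"rz":0.08},{"x":0.12,"y":-0.19,"z":-0.1,"rx":0,"ry":0,"rz":0.11},{"x":0.145,"y":-0.23,"z":-0.11,"rx":0,"ry":0,"rz":0.14},{"x":0.163,"y":-0.27,"z":-0.11,"rx":0,"ry":0,"rz":0.17},{"x":0.175,"y":-0.315,"z":-0.11,"rx":0,"ry":0,"rz":0.2},{"x":0.185,"y":-0.36,"z":-0.11,"rx":0,"ry":0,"rz":0.23},{"x":0.193,"y":-0.405,"z":-0.11,"rx":0,"ry":0,"rz":0.25},{"x":0.2,"y":-0.45,"z":-0.11,"rx":0,"ry":0,"rz":0.272},{"x":0.207,"y":-0.49,"z":-0.11,"rx":0,"ry":0,"rz":0.272},{"x":0.213,"y":-0.52,"z":-0.11,"rx":0,"ry":0,"rz":0.272},{"x":0.216,"y":-0.535,"z":-0.11,"rx":0,"ry":0,"rz":0.272},{"x":0.216,"y":-0.538,"z":-0.11,"rx":0,"ry":0,"rz":0.272},{"x":0.216,"y":-0.538,"z":-0.11,"rx":0,"ry":0,"rz":0.272},{"x":0.216,"y":-0.538,"z":-0.11,"rx":0,"ry":0,"rz":0.272},{"x":0.216,"y":-0.538,"z":-0.11,"rx":0,"ry":0,"rz":0.272}]' 0
python3 - <<'E'
from workcell import arm
from m import *
c=C["w7"]=snap(arm,"wrist","w7");s=arm.read_state();print(s["t"],s["tool_pos"],s["orientation"])
t=C["top7"]=snap(arm,"top","top7")
for n,p in dict(jar=(439.7,291.7,94),can=(599.3,267,92),bottle=(519.1,279.9,104)).items():print(n,"pred",proj(c,p).round(1))
u,v=proj(t,(500,-281,46)).astype(int)
show("sink","top7",(u-18,v-18,36,36),[0,0,90],[180,60,255],46,5)
show("board","top7",(340,190,90,95),[45,90,20],[75,255,255],12,5)
a=cv2.convertScaleAbs(crop(c,110,40,280,300,2),alpha=1.3);b=cv2.convertScaleAbs(crop(t,u-20,v-20,40,40,5.9),alpha=1.3)
a[:b.shape[0],-b.shape[1]:]=b;cv2.imwrite("pics/w7.png",a);print(u,v)
E
```

```text
t: 27.2
tool_pos: [451.6, 272.2, 300.1]
orientation: [3.139, 0.112, -0.0]
ft_force: [0.6, -0.9, 0.4]
opening: 1.001
grasp_force: 0.0
27.25 [451.54148355 272.24778428 300.16352302] [3.13883884e+00 1.12302056e-01 9.51352363e-05]
jar pred [269.  192.8]
can pred [301.   46.5]
bottle pred [283.4 124.5]
sink top7 [ 500.4 -278.9] [41.6 45.8] 18.0 px [376 227] [399 249]
board top7 [ 501.6 -278.6] [157.4 126.6] 19.9 px [348 200] [421 278]
388 238
```

View pics/w7.png

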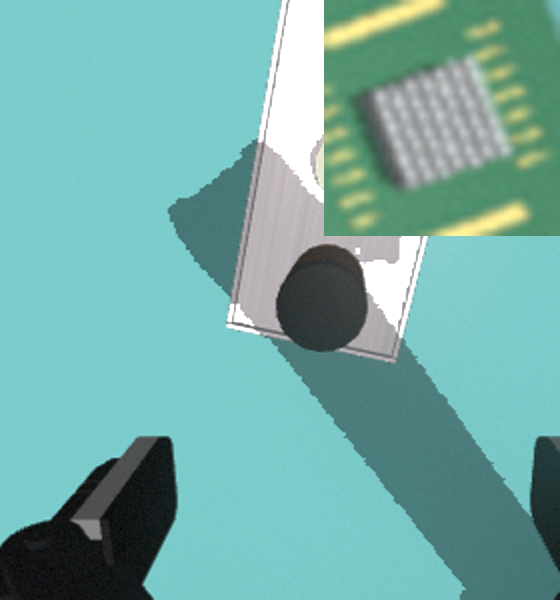

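The jar reads 2 px toward −y of its tool position, so the wrist camera reads y about 2.3 mm low. Both views put the heat sink within about 1 mm of chip centre, and it is square. Return targets in tool coordinates: can (587.5,88), bottle (595,-31.7), jar (548.3,25). Can first.

```bash

python3 -m handwheel '[{"x":0.03,"y":0.003,"z":0.02,"rx":0,"ry":0,"rz":0},{"x":0.065,"y":0.007,"z":0.05,"rx":0,"ry":0,"rz":0},{"x":0.1,"y":0.011,"z":0.08,"rx":0,"ry":0,"rz":0},{"x":0.13,"y":0.014,"z":0.11,"rx":0,"ry":0,"rz":0},{"x":0.147,"y":0.016,"z":0.13,"rx":0,"ry":0,"rz":0},{"x":0.147,"y":0.016,"z":0.16,"rx":0,"ry":0,"rz":0},{"x":0.147,"y":0.016,"z":0.19,"rx":0,"ry":0,"rz":0},{"x":0.147,"y":0.016,"z":0.215,"rx":0,"ry":0,"rz":0},{"x":0.147,"y":0.016,"z":0.233,"rx":0,"ry":0,"rz":0},{"x":0.147,"y":0.016,"z":0.243,"rx":0,"ry":0,"rz":0},{"x":0.147,"y":0.016,"z":0.245,"rx":0,"ry":0,"rz":0},{"x":0.147,"y":0.016,"z":0.245,"rx":0,"ry":0,"rz":0},{"x":0.147,"y":0.016,"z":0.245,"rx":0,"ry":0,"rz":0}]' 0
python3 -m handwheel '[{"x":0,"y":0,"z":0,"rx":0,"ry":0,"rz":0},{"x":0,"y":0,"z":0,"rx":0,"ry":0,"rz":0},{"x":0,"y":0,"z":0,"rx":0,"ry":0,"rz":0},{"x":0,"y":0,"z":0,"rx":0,"ry":0,"rz":0},{"x":0,"y":0,"z":0,"rx":0,"ry":0,"rz":0},{"x":0,"y":0,"z":0,"rx":0,"ry":0,"rz":0},{"x":0,"y":0,"z":0,"rx":0,"ry":0,"rz":0},{"x":0,"y":0,"z":0,"rx":0,"ry":0,"rz":0}]' 1 40
python3 -c "
from workcell import arm
from h import *
print(need(arm,(587.5,88,60),4.5),arm.read_state()['tool_pos'])"
```

```text
t: 28.6
tool_pos: [599.5, 268.9, 56.7]
orientation: [-3.139, -0.116, -0.003]
ft_force: [-0.1, 0.6, 0.1]
opening: 1.003
grasp_force: 0.0
t: 29.4
tool_pos: [599.2, 268.4, 56.1]
orientation: [3.139, 0.116, 0.002]
ft_force: [-1.6, -1.6, 5.8]
opening: 0.572
grasp_force: 41.1
(array([-0.0249,  0.179 , -0.0039]), array([ 0.0003, -0.001 , -0.0049])) [599.22219847 268.35744475  56.05885141]
```

```bash

python3 -m handwheel '[{"x":0,"y":0,"z":-0.015,"rx":0,"ry":0,"rz":0},{"x":0,"y":0,"z":-0.04,"rx":0,"ry":0,"rz":0},{"x":-0.001,"y":0.006,"z":-0.055,"rx":0,"ry":0,"rz":0},{"x":-0.004,"y":0.027,"z":-0.06,"rx":0,"ry":0,"rz":0},{"x":-0.009,"y":0.06,"z":-0.06,"rx":0,"ry":0,"rz":0},{"x":-0.014,"y":0.097,"z":-0.06,"rx":0,"ry":0,"rz":0},{"x":-0.019,"y":0.132,"z":-0.06,"rx":0,"ry":0,"rz":0},{"x":-0.023,"y":0.16,"z":-0.06,"rx":0,"ry":0,"rz":-0.003},{"x":-0.025,"y":0.175,"z":-0.055,"rx":0,"ry":0,"rz":-0.005},{"x":-0.025,"y":0.179,"z":-0.04,"rx":0,"ry":0,"rz":-0.005},{"x":-0.025,"y":0.179,"z":-0.025,"rx":0,"ry":0,"rz":-0.005},{"x":-0.025,"y":0.179,"z":-0.015,"rx":0,"ry":0,"rz":-0.005},{"x":-0.025,"y":0.179,"z":-0.011,"rx":0,"ry":0,"rz":-0.005},{"x":-0.025,"y":0.179,"z":-0.01,"rx":0,"ry":0,"rz":-0.005},{"x":-0.025,"y":0.179,"z":-0.01,"rx":0,"ry":0,"rz":-0.005},{"x":-0.025,"y":0.179,"z":-0.01,"rx":0,"ry":0,"rz":-0.005},{"x":-0.025,"y":0.179,"z":-0.01,"rx":0,"ry":0,"rz":-0.005}]'
python3 -c "
from workcell import arm
from h import *
print(need(arm,(587.5,88,58),4.5),arm.read_state()['tool_pos'])"
```

```text
t: 31.1
tool_pos: [587.4, 88.3, 65.8]
orientation: [3.139, 0.124, 0.002]
ft_force: [-0.1, 0.6, -1.2]
opening: 0.576
grasp_force: 41.7
(array([0.    , 0.0003, 0.0078]), array([ 0.0001, -0.001 ,  0.0005])) [587.44412772  88.30133761  65.83486702]
```

Lower, release, and go on to the bottle at tool (519.1,279.9,45).

```bash

python3 -m handwheel '[{"x":0,"y":0,"z":0.003,"rx":0,"ry":0,"rz":0},{"x":0,"y":0,"z":0.006,"rx":0,"ry":0,"rz":0},{"x":0,"y":0,"z":0.0075,"rx":0,"ry":0,"rz":0},{"x":0,"y":0,"z":0.0085,"rx":0,"ry":0,"rz":0},{"x":0,"y":0,"z":0.0085,"rx":0,"ry":0,"rz":0}]'
python3 -m handwheel '[{"x":0,"y":0,"z":0,"rx":0,"ry":0,"rz":0},{"x":0,"y":0,"z":0,"rx":0,"ry":0,"rz":0},{"x":0,"y":0,"z":0,"rx":0,"ry":0,"rz":0},{"x":0,"y":0,"z":0,"rx":0,"ry":0,"rz":0},{"x":0,"y":0,"z":-0.01,"rx":0,"ry":0,"rz":0},{"x":0,"y":0,"z":-0.04,"rx":0,"ry":0,"rz":0},{"x":0,"y":0,"z":-0.08,"rx":0,"ry":0,"rz":0},{"x":0,"y":-0.02,"z":-0.11,"rx":0,"ry":0,"rz":0},{"x":-0.015,"y":-0.06,"z":-0.12,"rx":0,"ry":0,"rz":0},{"x":-0.028,"y":-0.1,"z":-0.12,"rx":0,"ry":0,"rz":0},{"x":-0.04,"y":-0.14,"z":-0.12,"rx":0,"ry":0,"rz":0},{"x":-0.05,"y":-0.175,"z":-0.12,"rx":0,"ry":0,"rz":0},{"x":-0.053,"y":-0.194,"z":-0.12,"rx":0,"ry":0,"rz":0},{"x":-0.053,"y":-0.197,"z":-0.12,"rx":0,"ry":0,"rz":0},{"x":-0.053,"y":-0.197,"z":-0.12,"rx":0,"ry":0,"rz":0},{"x":-0.053,"y":-0.197,"z":-0.12,"rx":0,"ry":0,"rz":0}]' 0
python3 -c "
from workcell import arm
from h import *
print(need(arm,(519.1,279.9,44.5),4.3),arm.read_state()['tool_pos'])"
```

```text
t: 31.6
tool_pos: [587.3, 87.8, 58.0]
orientation: [3.138, 0.123, 0.001]
ft_force: [-2.5, -2.0, 7.1]
opening: 0.576
grasp_force: 42.4
t: 33.2
tool_pos: [519.7, 278.4, 176.7]
orientation: [3.138, 0.12, 0.0]
ft_force: [0.1, 0.1, 0.3]
opening: 0.998
grasp_force: 0.0
(array([-0.0005, -0.0017,  0.1322]), array([ 0.0011, -0.    ,  0.0013])) [519.71052168 278.39462987 176.69484078]
```

```bash

python3 -m handwheel '[{"x":-0.0005,"y":-0.001,"z":0.03,"rx":0,"ry":0,"rz":0},{"x":-0.0005,"y":-0.001,"z":0.065,"rx":0,"ry":0,"rz":0},{"x":-0.0005,"y":-0.001,"z":0.095,"rx":0,"ry":0,"rz":0},{"x":-0.0005,"y":-0.001,"z":0.118,"rx":0,"ry":0,"rz":0},{"x":-0.0005,"y":-0.001,"z":0.129,"rx":0,"ry":0,"rz":0},{"x":-0.0005,"y":-0.001,"z":0.132,"rx":0,"ry":0,"rz":0},{"x":-0.0005,"y":-0.001,"z":0.132,"rx":0,"ry":0,"rz":0}]' 0
python3 -m handwheel '[{"x":0,"y":0,"z":0,"rx":0,"ry":0,"rz":0},{"x":0,"y":0,"z":0,"rx":0,"ry":0,"rz":0},{"x":0,"y":0,"z":0,"rx":0,"ry":0,"rz":0},{"x":0,"y":0,"z":0,"rx":0,"ry":0,"rz":0},{"x":0,"y":0,"z":0,"rx":0,"ry":0,"rz":0},{"x":0,"y":0,"z":0,"rx":0,"ry":0,"rz":0},{"x":0,"y":0,"z":0,"rx":0,"ry":0,"rz":0},{"x":0,"y":0,"z":0,"rx":0,"ry":0,"rz":0}]' 1 35
python3 -c "
from workcell import arm
from h import *
print(need(arm,(595.3,-31.7,60),4.5),arm.read_state()['tool_pos'])"
```

```text
t: 33.9
tool_pos: [518.8, 280.8, 45.2]
orientation: [-3.139, -0.122, -0.001]
ft_force: [0.8, 0.6, -0.0]
opening: 0.998
grasp_force: 0.0
t: 34.7
tool_pos: [518.9, 281.2, 45.8]
orientation: [3.139, 0.123, 0.003]
ft_force: [0.6, -1.8, 5.6]
opening: 0.507
grasp_force: 35.0
(array([ 0.0516,  0.3179, -0.014 ]), array([ 0.0004, -0.0016, -0.    ])) [518.92380879 281.18008564  45.80795455]
```

```bash

python3 -m handwheel '[{"x":0,"y":0,"z":-0.015,"rx":0,"ry":0,"rz":0},{"x":0,"y":0,"z":-0.045,"rx":0,"ry":0,"rz":0},{"x":0,"y":0.005,"z":-0.085,"rx":0,"ry":0,"rz":0},{"x":0.002,"y":0.02,"z":-0.12,"rx":0,"ry":0,"rz":0},{"x":0.007,"y":0.045,"z":-0.135,"rx":0,"ry":0,"rz":0},{"x":0.013,"y":0.08,"z":-0.135,"rx":0,"ry":0,"rz":0},{"x":0.019,"y":0.12,"z":-0.135,"rx":0,"ry":0,"rz":0},{"x":0.026,"y":0.16,"z":-0.135,"rx":0,"ry":0,"rz":0},{"x":0.033,"y":0.2,"z":-0.135,"rx":0,"ry":0,"rz":0},{"x":0.039,"y":0.24,"z":-0.135,"rx":0,"ry":0,"rz":0},{"x":0.045,"y":0.275,"z":-0.135,"rx":0,"ry":0,"rz":0},{"x":0.05,"y":0.302,"z":-0.13,"rx":0,"ry":0,"rz":0},{"x":0.052,"y":0.315,"z":-0.115,"rx":0,"ry":0,"rz":0},{"x":0.052,"y":0.318,"z":-0.09,"rx":0,"ry":0,"rz":0},{"x":0.052,"y":0.318,"z":-0.06,"rx":0,"ry":0,"rz":0},{"x":0.052,"y":0.318,"z":-0.035,"rx":0,"ry":0,"rz":0},{"x":0.052,"y":0.318,"z":-0.02,"rx":0,"ry":0,"rz":0},{"x":0.052,"y":0.318,"z":-0.012,"rx":0,"ry":0,"rz":0},{"x":0.052,"y":0.318,"z":-0.01,"rx":0,"ry":0,"rz":0},{"x":0.052,"y":0.318,"z":-0.01,"rx":0,"ry":0,"rz":0}]'
python3 -m handwheel '[{"x":0,"y":0,"z":0,"rx":0,"ry":0,"rz":0},{"x":0,"y":0,"z":0,"rx":0,"ry":0,"rz":0},{"x":0,"y":0,"z":0,"rx":0,"ry":0,"rz":0}]'
python3 -c "
from workcell import arm
from h import *
print(need(arm,(595.2,-31.7,47.5),4.5),arm.read_state()['tool_pos'])"
```

```text
t: 36.7
tool_pos: [595.5, -31.2, 55.5]
orientation: [-3.139, -0.125, -0.002]
ft_force: [0.8, -0.7, -1.4]
opening: 0.506
grasp_force: 35.7
t: 37.0
tool_pos: [595.4, -31.8, 55.5]
orientation: [3.139, 0.123, 0.002]
ft_force: [0.6, 0.7, -1.4]
opening: 0.506
grasp_force: 35.7
(array([-0.0002, -0.0001,  0.008 ]), array([ 0.0005, -0.0011,  0.0001])) [595.42556449 -31.80445084  55.48682746]
```

```bash

python3 -m handwheel '[{"x":0,"y":0,"z":0.003,"rx":0,"ry":0,"rz":0},{"x":0,"y":0,"z":0.006,"rx":0,"ry":0,"rz":0},{"x":0,"y":0,"z":0.0075,"rx":0,"ry":0,"rz":0},{"x":0,"y":0,"z":0.0085,"rx":0,"ry":0,"rz":0},{"x":0,"y":0,"z":0.0085,"rx":0,"ry":0,"rz":0}]'
python3 -m handwheel '[{"x":0,"y":0,"z":0,"rx":0,"ry":0,"rz":0},{"x":0,"y":0,"z":0,"rx":0,"ry":0,"rz":0},{"x":0,"y":0,"z":0,"rx":0,"ry":0,"rz":0},{"x":0,"y":0,"z":0,"rx":0,"ry":0,"rz":0},{"x":0,"y":0,"z":-0.01,"rx":0,"ry":0,"rz":0},{"x":0,"y":0,"z":-0.04,"rx":0,"ry":0,"rz":0},{"x":0,"y":0,"z":-0.08,"rx":0,"ry":0,"rz":0},{"x":0,"y":0,"z":-0.12,"rx":0,"ry":0,"rz":0},{"x":-0.01,"y":-0.025,"z":-0.13,"rx":0,"ry":0,"rz":0},{"x":-0.027,"y":-0.07,"z":-0.13,"rx":0,"ry":0,"rz":0},{"x":-0.044,"y":-0.114,"z":-0.13,"rx":0,"ry":0,"rz":0},{"x":-0.061,"y":-0.158,"z":-0.13,"rx":0,"ry":0,"rz":0},{"x":-0.078,"y":-0.202,"z":-0.13,"rx":0,"ry":0,"rz":0},{"x":-0.095,"y":-0.246,"z":-0.13,"rx":0,"ry":0,"rz":0},{"x":-0.112,"y":-0.288,"z":-0.13,"rx":0,"ry":0,"rz":0},{"x":-0.125,"y":-0.32,"z":-0.13,"rx":0,"ry":0,"rz":0},{"x":-0.13,"y":-0.335,"z":-0.13,"rx":0,"ry":0,"rz":0},{"x":-0.13,"y":-0.335,"z":-0.13,"rx":0,"ry":0,"rz":0},{"x":-0.13,"y":-0.335,"z":-0.13,"rx":0,"ry":0,"rz":0},{"x":-0.13,"y":-0.335,"z":-0.13,"rx":0,"ry":0,"rz":0}]' 0
python3 -c "
from workcell import arm
from h import *
print(need(arm,(439.7,291.7,54),4.3),arm.read_state()['tool_pos'])"
```

```text
t: 37.5
tool_pos: [595.9, -31.9, 47.8]
orientation: [3.138, 0.123, 0.002]
ft_force: [-1.6, -1.6, 8.3]
opening: 0.507
grasp_force: 35.4
t: 39.5
tool_pos: [440.0, 290.4, 176.3]
orientation: [3.138, 0.12, 0.0]
ft_force: [-0.3, -0.6, 0.1]
opening: 0.999
grasp_force: 0.0
(array([-0.0003, -0.0014,  0.1223]), array([ 0.0009, -0.0001,  0.0013])) [440.04955465 290.40678486 176.25570437]
```

```bash

python3 -m handwheel '[{"x":0,"y":-0.001,"z":0.03,"rx":0,"ry":0,"rz":0},{"x":0,"y":-0.001,"z":0.065,"rx":0,"ry":0,"rz":0},{"x":0,"y":-0.001,"z":0.095,"rx":0,"ry":0,"rz":0},{"x":0,"y":-0.001,"z":0.113,"rx":0,"ry":0,"rz":0},{"x":0,"y":-0.001,"z":0.12,"rx":0,"ry":0,"rz":0},{"x":0,"y":-0.001,"z":0.122,"rx":0,"ry":0,"rz":0},{"x":0,"y":-0.001,"z":0.122,"rx":0,"ry":0,"rz":0}]' 0
python3 -m handwheel '[{"x":0,"y":0,"z":0,"rx":0,"ry":0,"rz":0},{"x":0,"y":0,"z":0,"rx":0,"ry":0,"rz":0},{"x":0,"y":0,"z":0,"rx":0,"ry":0,"rz":0},{"x":0,"y":0,"z":0,"rx":0,"ry":0,"rz":0},{"x":0,"y":0,"z":0,"rx":0,"ry":0,"rz":0},{"x":0,"y":0,"z":0,"rx":0,"ry":0,"rz":0},{"x":0,"y":0,"z":0,"rx":0,"ry":0,"rz":0},{"x":0,"y":0,"z":0,"rx":0,"ry":0,"rz":0}]' 1 40
python3 -c "
from workcell import arm
from h import *
print(need(arm,(548.5,25,60),4.5),arm.read_state()['tool_pos'])"
```

```text
t: 40.2
tool_pos: [439.7, 293.3, 55.2]
orientation: [-3.139, -0.123, -0.002]
ft_force: [0.1, -0.1, 0.2]
opening: 0.998
grasp_force: 0.0
t: 41.0
tool_pos: [439.8, 292.8, 55.3]
orientation: [3.138, 0.123, 0.003]
ft_force: [0.3, -2.7, 6.5]
opening: 0.636
grasp_force: 41.2
(array([ 0.0874,  0.2755, -0.0043]), array([ 0.0009, -0.0016, -0.0002])) [439.84602149 292.76864127  55.30482786]
```

```bash

python3 -m handwheel '[{"x":0,"y":0,"z":-0.015,"rx":0,"ry":0,"rz":0},{"x":0,"y":0,"z":-0.045,"rx":0,"ry":0,"rz":0},{"x":0.001,"y":0.004,"z":-0.085,"rx":0,"ry":0,"rz":0},{"x":0.006,"y":0.018,"z":-0.12,"rx":0,"ry":0,"rz":0},{"x":0.014,"y":0.044,"z":-0.135,"rx":0,"ry":0,"rz":0},{"x":0.025,"y":0.08,"z":-0.135,"rx":0,"ry":0,"rz":0},{"x":0.038,"y":0.12,"z":-0.135,"rx":0,"ry":0,"rz":0},{"x":0.051,"y":0.16,"z":-0.135,"rx":0,"ry":0,"rz":0},{"x":0.063,"y":0.2,"z":-0.135,"rx":0,"ry":0,"rz":0},{"x":0.074,"y":0.235,"z":-0.135,"rx":0,"ry":0,"rz":0},{"x":0.082,"y":0.26,"z":-0.135,"rx":0,"ry":0,"rz":0},{"x":0.086,"y":0.272,"z":-0.13,"rx":0,"ry":0,"rz":0},{"x":0.0875,"y":0.2755,"z":-0.11,"rx":0,"ry":0,"rz":0},{"x":0.0875,"y":0.2755,"z":-0.08,"rx":0,"ry":0,"rz":0},{"x":0.0875,"y":0.2755,"z":-0.05,"rx":0,"ry":0,"rz":0},{"x":0.0875,"y":0.2755,"z":-0.028,"rx":0,"ry":0,"rz":0},{"x":0.0875,"y":0.2755,"z":-0.015,"rx":0,"ry":0,"rz":0},{"x":0.0875,"y":0.2755,"z":-0.01,"rx":0,"ry":0,"rz":0},{"x":0.0875,"y":0.2755,"z":-0.01,"rx":0,"ry":0,"rz":0},{"x":0.0875,"y":0.2755,"z":-0.01,"rx":0,"ry":0,"rz":0}]'
python3 -m handwheel '[{"x":0,"y":0,"z":0,"rx":0,"ry":0,"rz":0},{"x":0,"y":0,"z":0,"rx":0,"ry":0,"rz":0},{"x":0,"y":0,"z":0,"rx":0,"ry":0,"rz":0}]'
python3 -c "
from workcell import arm
from h import *
print(need(arm,(548.5,25,57),4.5),arm.read_state()['tool_pos'])"
```

```text
t: 43.0
tool_pos: [548.7, 25.7, 65.4]
orientation: [-3.139, -0.124, -0.003]
ft_force: [0.1, 0.0, -2.8]
opening: 0.632
grasp_force: 43.1
t: 43.3
tool_pos: [548.2, 25.1, 64.8]
orientation: [3.139, 0.123, 0.001]
ft_force: [0.2, 0.1, -3.1]
opening: 0.64
grasp_force: 43.1
(array([0.0003, 0.0002, 0.0078]), array([ 0.0004, -0.0008,  0.0001])) [548.17801074  25.13995361  64.7904659 ]
```

```bash

python3 -m handwheel '[{"x":0,"y":0,"z":0.003,"rx":0,"ry":0,"rz":0},{"x":0,"y":0,"z":0.006,"rx":0,"ry":0,"rz":0},{"x":0,"y":0,"z":0.0075,"rx":0,"ry":0,"rz":0},{"x":0,"y":0,"z":0.0085,"rx":0,"ry":0,"rz":0},{"x":0,"y":0,"z":0.0085,"rx":0,"ry":0,"rz":0}]'
python3 -m handwheel '[{"x":0,"y":0,"z":0,"rx":0,"ry":0,"rz":0},{"x":0,"y":0,"z":0,"rx":0,"ry":0,"rz":0},{"x":0,"y":0,"z":0,"rx":0,"ry":0,"rz":0},{"x":0,"y":0,"z":0,"rx":0,"ry":0,"rz":0},{"x":0,"y":0,"z":-0.01,"rx":0,"ry":0,"rz":0},{"x":0,"y":0,"z":-0.04,"rx":0,"ry":0,"rz":0},{"x":0,"y":0,"z":-0.08,"rx":0,"ry":0,"rz":0},{"x":0,"y":0,"z":-0.12,"rx":0,"ry":0,"rz":0},{"x":-0.01,"y":0,"z":-0.16,"rx":0,"ry":0,"rz":0},{"x":-0.025,"y":-0.002,"z":-0.2,"rx":0,"ry":0,"rz":0},{"x":-0.04,"y":-0.004,"z":-0.24,"rx":0,"ry":0,"rz":0},{"x":-0.0485,"y":-0.004,"z":-0.27,"rx":0,"ry":0,"rz":0.003},{"x":-0.0485,"y":-0.004,"z":-0.274,"rx":0,"ry":0,"rz":0.003},{"x":-0.0485,"y":-0.004,"z":-0.274,"rx":0,"ry":0,"rz":0.003},{"x":-0.0485,"y":-0.004,"z":-0.274,"rx":0,"ry":0,"rz":0.003},{"x":-0.0485,"y":-0.004,"z":-0.274,"rx":0,"ry":0,"rz":0.003}]' 0
python3 - <<'E'
from workcell import arm
from m import *
c=C["w8"]=snap(arm,"wrist","w8");s=arm.read_state();print(s["t"],s["tool_pos"],s["orientation"]);S=C["scene8"]=snap(arm,"scene","scene8")
V=110
for cam in("w1","w8"):
    show("can",cam,(210,75,60,55),[0,0,190],[180,60,255],108)
    show("caddy",cam,(215,60,155,112),[0,0,0],[180,255,60],12,5)
    print("jar",hough(C[cam],(255,105,75,65),22,96))
    print("bottle cap",hough(C[cam],(318,80,42,45),9,106,0,150))
    show("board",cam,(420,115,120,130),[45,90,20],[75,255,255],12,5)
# direct pixel shift of scene-camera patches, before vs after
g=lambda n:cv2.cvtColor(C[n]["color"],cv2.COLOR_RGB2GRAY).astype(np.float32)
for n,(u,v,w,h) in dict(jar=(268,165,40,30),can=(305,150,38,45),bottle=(270,188,36,55)).items():
    res=cv2.matchTemplate(g("scene8")[v-8:v+h+8,u-8:u+w+8],g("scene0")[v:v+h,u:u+w],cv2.TM_CCOEFF_NORMED);_,m,_,l=cv2.minMaxLoc(res);print("scene shift",n,l[0]-8,l[1]-8,round(m,3))
a=cv2.convertScaleAbs(np.hstack([crop(C["w1"],205,55,170,120,2.3),crop(c,205,55,170,120,2.3)]),alpha=1.5)
b=cv2.convertScaleAbs(np.hstack([crop(C["scene0"],235,145,130,105,3.0),crop(S,235,145,130,105,3.0)]),alpha=1.5)
W=min(a.shape[1],b.shape[1]);cv2.imwrite("pics/cmp.png",np.vstack([a[:,:W],b[:,:W]]))
E
```

```text
t: 43.8
tool_pos: [548.6, 25.1, 57.3]
orientation: [3.138, 0.123, 0.001]
ft_force: [-3.1, -1.0, 9.9]
opening: 0.634
grasp_force: 43.2
t: 45.4
tool_pos: [498.6, 25.5, 328.5]
orientation: [-3.138, -0.12, 0.004]
ft_force: [0.8, 0.3, 0.3]
opening: 0.995
grasp_force: 0.0
45.45 [498.66801392  25.48072635 328.52023334] [-3.13790603 -0.11988314  0.00355878]
can w1 [586.8  87.6] [40.3 40.4] 2.6 px [220  84] [255 121]
caddy w1 [575.2  27.1] [142.3 196.3] 4.3 px [219  66] [358 167]
jar [([290.6, 140.4, 21.2], [548.7, 23.0]), ([289.1, 143.4, 24.3], [545.0, 24.6])]
bottle cap [([342.1, 101.9, 10.2], [597.0, -32.9]), ([345.1, 101.9, 11.6], [597.3, -36.3])]
board w1 [ 499.6 -281.8] [158.8 129. ] 19.8 px [434 123] [526 240]
can w8 [586.8  86.4] [40.8 40.1] 47.2 px [221  83] [257 120]
caddy w8 [575.9  26.5] [142.4 196.2] 4.4 px [220  64] [360 166]
jar [([292.4, 140.9, 21.5], [547.1, 22.0]), ([289.6, 139.4, 24.6], [548.7, 25.5])]
bottle cap [([346.1, 101.6, 9.4], [596.3, -35.7]), ([343.6, 100.4, 11.9], [597.4, -32.7])]
board w8 [ 499.5 -281.9] [159.1 129.3] 19.7 px [436 122] [528 240]
scene shift jar -1 0 0.892
scene shift can 0 0 0.978
scene shift bottle -1 1 0.924
```

View pics/cmp.png

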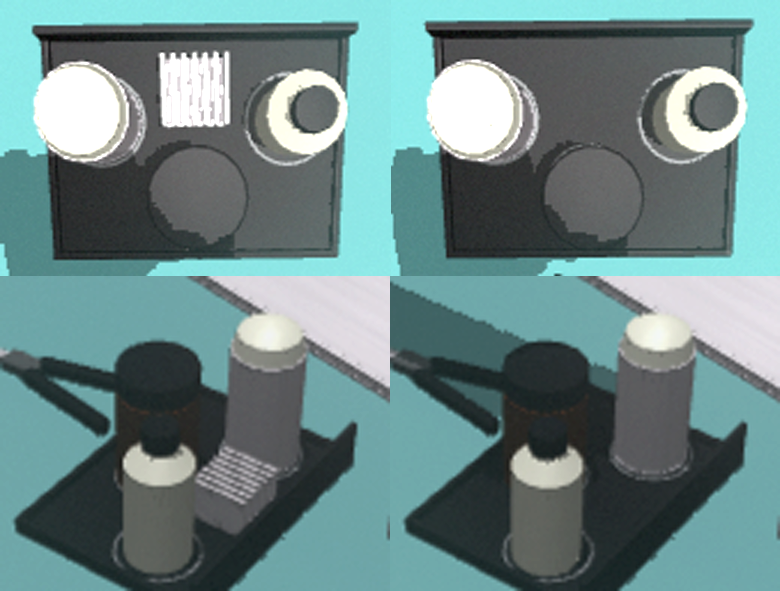

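The before/after comparison shows all three containers upright, back on their own rings, and within about 2 mm of where they started. The caddy, the board and the part of the cutters in view are unmoved, the arm is clear, and the clock is at 45 s. Handing in.

```bash
python3 -c "
from workcell import arm
print(arm.finish_job())"
```

```text
the job is handed in; nothing more can be done
None
```

I handed the job in at 45 s: the heat sink is square on the chip, measured about 1 mm off centre, and the bottle, can and jar stand upright on their own rings, within about 2 mm of where they started; hand-in gave no verdict.

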